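# Weigh two mallet heads and bore the heavier

## Task

Weigh the two turned mallet heads against each other, standing one on each pan of the balance, and let it tip all the way over. With both still on their pans, slide the wooden wedge, thin end first, along the table under the brass screw foot at the front of the raised pan until it bears snugly but without forcing it, and leave it there so that the pan cannot drop. Then stand the heavier head upright in the red ring of the boring jig, leaving the lighter one on its propped-up pan and the other things on the bench alone.

Things in the scene. Friction and masses are not known exactly. Their poses are not given: they have to be found in the camera images.
- balance: green equal-arm balance fixed to the table; base 70 (x) x 170 (y) x 14, pillar and pointer scale 97 high at its middle. Origin under the base centre, on the table; x points to its back, y along the beam to the left pan. Pan centres at y = +120 and -120. Off-centre loads do not matter; the heavier load sinks to its stop; a difference of only 1 or 2 g takes up to 5 s.
- pan_l: left (+y) pan of the balance: square aluminium plate 100 x 100 x 6, always level; origin at the centre of its top face, axes as the balance's. Moves only up and down, opposite to the other pan: origin 60 above the table when level, 69 fully raised, 51 fully lowered. A green lug, 30 wide, stands out at the front (-x) edge to 68 from the centre.
- pan_r: right (-y) pan of the balance: square aluminium plate 100 x 100 x 6, always level; origin at the centre of its top face, axes as the balance's. Moves only up and down, opposite to the other pan: origin 60 above the table when level, 69 fully raised, 51 fully lowered. A green lug, 30 wide, stands out at the front (-x) edge to 68 from the centre.
- lug_l (a point): point on the underside of the left pan's lug, 14 below the pan's top: the axis of a brass screw foot with a ball tip of 16 diameter pointing down, 60 from the pan's centre towards -x. How far the screw is turned out differs each time and is not measured: with the pan fully raised the tip's lowest point is anywhere from 24 to 34 above the table.
- lug_r (a point): point on the underside of the right pan's lug, 14 below the pan's top: the axis of a brass screw foot with a ball tip of 16 diameter pointing down, 60 from the pan's centre towards -x. How far the screw is turned out differs each time and is not measured: with the pan fully raised the tip's lowest point is anywhere from 24 to 34 above the table.
- head_a: mallet head of pale wood, a plain upright cylinder of diameter 54 and height 70 with a dark band near its top and a dark bore mark on top; 0.12 to 0.23 kg, unknown; origin at the centre of its underside, z up its axis. It stands on the table to the left of the balance.
- head_b: mallet head of dark brown wood, same shape and size as the pale one, 0.12 to 0.23 kg, unknown; origin at the centre of its underside, z up its axis. It stands on the table to the left of the balance.
- wedge: loose brown wooden wedge, 150 long (x), 40 wide (y), sides upright; flat underside, top sloping evenly from 12 thick at the thin end (+x) to 49.5 at the thick end; 0.13 kg; origin at the centre of the underside. Lies on the table before the balance. A push of about 4 to 6 N seats it, then friction keeps it. Over 10 N between wedge and pan is forcing it.
- jig: boring jig fixed to the table: grey board 130 x 130 x 18 with a red upright ring in its middle, bore 68, outside diameter 86, 12 high above the board; origin at the centre of the underside
- jig_seat (a point): centre of the ring's floor, on the top of the grey board, 18 above the table
- handle: a loose pale turned mallet handle lying on its side, diameter 24, 220 long; origin under its middle
- glue: a yellow glue bottle with an orange cap, diameter 60, 170 high; origin at the centre of its underside
- can: a tin with a blue wrap, diameter 100, 110 high; origin at the centre of its underside
- jar: an amber jar with a red lid, diameter 70, 90 high; origin at the centre of its underside
- offcut: a pale wooden offcut 110 x 50 x 22; origin at the centre of its underside
- offcut2: a brown wooden offcut 90 x 70 x 30; origin at the centre of its underside
- screwdriver: a screwdriver with an orange handle, lying flat; origin under its middle
There are look-alikes about, which are no part of the job. What is shaped like the head_a but green or purple is not meant.

How it is judged (in metres and radians):
On the way, in this order (a step that is already met when the one before it is completed fails the run):
1. both heads stand released on opposite pans and the balance has tipped fully over ((((horizontal distance between head_a and pan_l below 0.04 m and contact force between head_a and pan_l above 0.3 N and angle between head_a's own z axis and vertical below 0.15 rad) and (horizontal distance between head_b and pan_r below 0.04 m and contact force between head_b and pan_r above 0.3 N and angle between head_b's own z axis and vertical below 0.15 rad)) or ((horizontal distance between head_b and pan_l below 0.04 m and contact force between head_b and pan_l above 0.3 N and angle between head_b's own z axis and vertical below 0.15 rad) and (horizontal distance between head_a and pan_r below 0.04 m and contact force between head_a and pan_r above 0.3 N and angle between head_a's own z axis and vertical below 0.15 rad))) and z of any of pan_l, pan_r in the frame of balance above 0.0675 m and contact force between the fingers and head_a below 0.05 N and contact force between the fingers and head_b below 0.05 N), for 0.2 s.
2. with both heads still on their pans, the wedge bears with at least 1 N under the raised pan ((((horizontal distance between head_a and pan_l below 0.04 m and contact force between head_a and pan_l above 0.3 N and angle between head_a's own z axis and vertical below 0.15 rad) and (horizontal distance between head_b and pan_r below 0.04 m and contact force between head_b and pan_r above 0.3 N and angle between head_b's own z axis and vertical below 0.15 rad)) or ((horizontal distance between head_b and pan_l below 0.04 m and contact force between head_b and pan_l above 0.3 N and angle between head_b's own z axis and vertical below 0.15 rad) and (horizontal distance between head_a and pan_r below 0.04 m and contact force between head_a and pan_r above 0.3 N and angle between head_a's own z axis and vertical below 0.15 rad))) and ((z of pan_l in the frame of balance above 0.0675 m and contact force between wedge and pan_l above 1 N) or (z of pan_r in the frame of balance above 0.0675 m and contact force between wedge and pan_r above 1 N))), for 0.1 s.
At the end, for the whole second after the job is handed in: Lighter head within 40 mm of its pan's centre, that pan propped by the wedge at most 1.5 mm below its raised stop, the other pan empty; heavier head upright on the floor of the jig's ring (10 mm of centre, 3 mm in height); wedge flat on the table; all released and at rest ((((horizontal distance between head_a and pan_l below 0.04 m and contact force between head_a and pan_l above 0.3 N and angle between head_a's own z axis and vertical below 0.15 rad) and z of pan_l in the frame of balance above 0.0675 m and contact force between wedge and pan_l above 0.3 N and (horizontal distance between head_b and jig_seat below 0.01 m and z of head_b in the frame of jig_seat between -0.004 and 0.003 m and angle between head_b's own z axis and vertical below 0.06 rad)) or ((horizontal distance between head_b and pan_l below 0.04 m and contact force between head_b and pan_l above 0.3 N and angle between head_b's own z axis and vertical below 0.15 rad) and z of pan_l in the frame of balance above 0.0675 m and contact force between wedge and pan_l above 0.3 N and (horizontal distance between head_a and jig_seat below 0.01 m and z of head_a in the frame of jig_seat between -0.004 and 0.003 m and angle between head_a's own z axis and vertical below 0.06 rad)) or ((horizontal distance between head_a and pan_r below 0.04 m and contact force between head_a and pan_r above 0.3 N and angle between head_a's own z axis and vertical below 0.15 rad) and z of pan_r in the frame of balance above 0.0675 m and contact force between wedge and pan_r above 0.3 N and (horizontal distance between head_b and jig_seat below 0.01 m and z of head_b in the frame of jig_seat between -0.004 and 0.003 m and angle between head_b's own z axis and vertical below 0.06 rad)) or ((horizontal distance between head_b and pan_r below 0.04 m and contact force between head_b and pan_r above 0.3 N and angle between head_b's own z axis and vertical below 0.15 rad) and z of pan_r in the frame of balance above 0.0675 m and contact force between wedge and pan_r above 0.3 N and (horizontal distance between head_a and jig_seat below 0.01 m and z of head_a in the frame of jig_seat between -0.004 and 0.003 m and angle between head_a's own z axis and vertical below 0.06 rad))) and height (world z) of wedge below 0.005 m and linear speed of each of head_a, head_b, wedge below 0.02 m/s and contact force between the fingers and head_a below 0.05 N and contact force between the fingers and head_b below 0.05 N and contact force between the fingers and wedge below 0.05 N); the robot touches nothing.
It fails at once if the wedge is forced: more than 10 N between the wedge and a pan (contact force between wedge and pan_l above 10 N or contact force between wedge and pan_r above 10 N).
It fails at once if a mallet head is tipped over (angle between any of head_a, head_b's own z axis and vertical above 0.6 rad).
It fails at once if another thing on the bench is moved by more than 30 mm (distance of any of handle, glue, can, jar, offcut, offcut2, screwdriver from where it was at the start of the episode above 0.03 m).
It also fails if it takes over 72 s, if anything falls off the work surface, if the arm or the gripper's body presses on something with over 40 N, if the wrist force passes 120 N, or if a joint passes its speed limit or range.

## Robot

A 6-joint arm with a two-finger parallel gripper is mounted at the origin on the work surface. World frame = base frame: x ahead of the robot, y to its left, z up, the work surface at z = 0. Lengths are in mm, angles in rad, forces in N, time in s.
With the tool pointing down it reaches from about 350 to 775 mm from the base axis. Payload 5.5 kg.
Tool frame: the origin (TCP) lies midway between the tips of the shut fingers; the grasp point (between the pads) lies robot.tcp_to_grasp behind it (robot.tcp_to_grasp is the distance from the TCP to the grasp point, in mm); z points along the fingers, y is the direction in which the jaws open and shut (so a half turn about z gives the same grasp; the last joint's range is limited). The gripper opens to 85 mm and grips with 20 to 120 N. Pads are 22 mm wide; open, the fingers measure 114 mm over their backs; the gripper's body (76 mm by 85 mm) begins 54 mm behind the grasp point. The pads swing forward as they close: fully open they stand 13 mm farther back than shut.
Start: joints at [-1.468, 0.313, 0.046, 1.304, 0, 1.431], TCP at [138.235, -558.178, 231.323] pointing down, gripper open.
Joint ranges: [-2.76, 2.76], [-0.86, 1.69], [-1.03, 1.26], [-2.2, 2.34], [-1.47, 1.5], [-3.14, 3.14]. Speed limits (rad/s): [2.57, 2.57, 3.14, 3.14, 3.14, 3.14].

## Interface

Orientations are given as a rotation vector (axis times angle).
In Python, from bench import robot gives the robot as it stands.
- The arm moves only by the shell command python3 -m inch 'ROWS'. ROWS is JSON, one flat list of numbers, 7 for each row, row after row: the turn, a rotation vector about the tool's x, y, z in degrees, then the shift along the tool's x, y, z in mm, then the opening, from 0 (shut) to 1 (fully open). In form: [wx, wy, wz, tx, ty, tz, jaw, wx, wy, wz, tx, ty, tz, jaw, ...]. A call has 1 to 12 rows; each row shifts and turns the pose as measured when the row begins, along the tool's axes as they then stand; what a row does not reach is not made up. A row lasts 1/10 s, in which the tool goes at most 50 mm and 8.59 degrees, less where a joint would pass 70% of its speed; a pose out of reach is approached as far as the arm can. A call is refused whole if a number of a shift passes 50 or a number of a turn 8.59, either way. A call with a gripper value outside its range is refused whole. The fingers move at their own pace and stop on an object; the grip force is fixed at half the most. Time passes only in rows, so rows that do not move let the fingers close. It gives the time, the measured TCP pose, the force and the opening at its end, in the units of the state.
- robot.sense(): the state, without advancing time (a new reading comes with each control period).
- robot.snapshot(name): name is "side" or "top" or "wrist"; returns a dict with "color" (480x640x3 uint8, red, green, blue), "range_z" (480x640 float32, mm along the optical axis (not along the pixel's ray), 0 where there is no reading), "camera_matrix" (3x3 intrinsics, pixels), "xyz" and "orientation" of the camera in the world; the wrist camera has in their place "T_tool_cam" (4x4, takes a point from camera to tool coordinates, whose origin is the TCP and whose axes are the flange's). Camera axes: x right, y up, looking along -z (the intrinsics and any distortion apply to the point x, -y, -z); pixel columns grow to the right and rows downward; lengths in mm; the calibration is good to about 2 mm. A picture is of the moment at which its call begins: read the wrist's pose just before it.
- robot.job_done(): hands the job in, once; it reports no verdict.
The state is a dict: "time": time; "joints": joint angles; "joint_velocities": joint speeds; "effort": joint torques, N m; "ee_pos": TCP position; "tool_rot": TCP orientation; "ft_force": force on the tool from outside, world axes, zero at the start; "ft_torque": the same for the moment, N m; "grip_width": opening from 0.0 (shut) to 1.0 (fully open).
Only numpy, scipy, OpenCV 4.12 (cv2) and the standard library are available. Lean on these libraries where they do the work, as an engineer would, in place of code of your own. Each camera call takes 0.05 s, during which the arm holds its last target.

## Working session

There is one attempt and no reset: what is moved stays moved. The work goes in short steps, Python scripts to look and compute and a shell command to move; the robot and the scene stay as the last step left them, time stands still between calls to the robot, and variables do not carry over. Pictures are saved under pics/ and viewed, and the job is handed in when it is done.

```bash
ls; mkdir -p pics; python3 - <<'E'
from bench import robot
import cv2
s=robot.sense(); print({k:s[k] for k in('time','ee_pos','tool_rot','grip_width','ft_force')}, robot.tcp_to_grasp)
for n in('top','side'):
    p=robot.snapshot(n); cv2.imwrite(f'pics/{n}0.png',p['color'][:,:,::-1]); print(n,p['camera_matrix'],p['xyz'],p['orientation'],[k for k in p])
    import numpy as np; np.savez(f'{n}0.npz',**{k:np.array(v) for k,v in p.items()})
E
```

```text
pics
{'time': 0.0, 'ee_pos': array([ 138.18386503, -557.66008743,  230.41479839]), 'tool_rot': array([-3.11671208e+00, -3.80255757e-01, -3.30750975e-05]), 'grip_width': 1.0037147268886593, 'ft_force': array([ 0.81142019, -0.37777233, -0.86753724])} 18.700000000000003
top [[547.29378234   0.         318.85003046]
 [  0.         547.29378234 240.42312913]
 [  0.           0.           1.        ]] [ 346.12073952  -24.37708269 1333.93229521] [ 0.15067589 -0.14073771 -1.56211137] ['color', 'range_z', 'camera_matrix', 'xyz', 'orientation']
side [[560.71222031   0.         328.9541578 ]
 [  0.         560.71222031 235.18416867]
 [  0.           0.           1.        ]] [-267.24980755  797.98357302  739.66666213] [ 0.518007   -1.19602049 -2.07866402] ['color', 'range_z', 'camera_matrix', 'xyz', 'orientation']
```

View pics/top0.png

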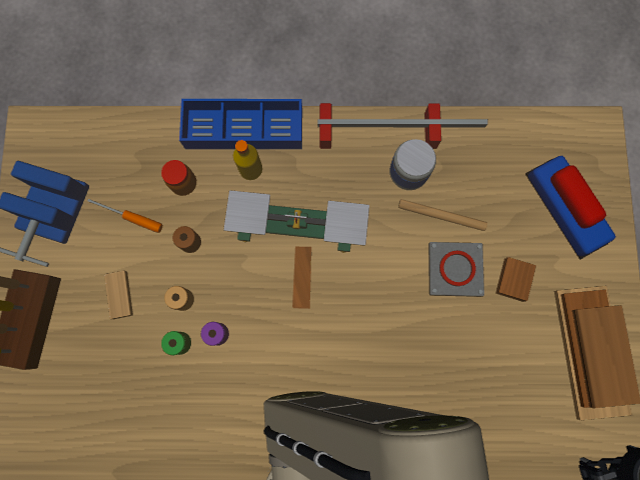

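View pics/side0.png

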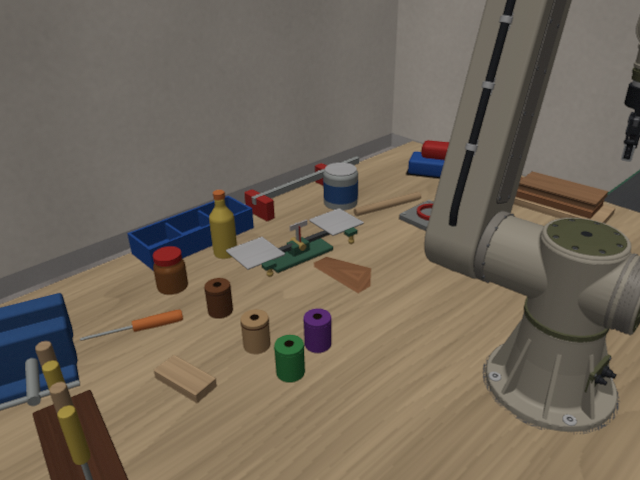

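```bash
cat > h.py <<'E'
import numpy as np, cv2
from scipy.spatial.transform import Rotation as R
def cloud(p, T=None):
    """world point per pixel, from depth"""
    K=np.array(p['camera_matrix']); z=np.array(p['range_z']).astype(float)
    v,u=np.mgrid[0:z.shape[0],0:z.shape[1]]
    c=np.dstack([(u-K[0,2])/K[0,0]*z,-(v-K[1,2])/K[1,1]*z,-z])
    if T is None: M=R.from_rotvec(p['orientation']).as_matrix(); t=np.array(p['xyz'])
    else: M=T[:3,:3]; t=T[:3,3]
    return c@M.T+t
def ray(p,u,v,zp,T=None):
    K=np.array(p['camera_matrix'])
    d=np.array([(u-K[0,2])/K[0,0],-(v-K[1,2])/K[1,1],-1.])
    if T is None: M=R.from_rotvec(p['orientation']).as_matrix(); t=np.array(p['xyz'])
    else: M=T[:3,:3]; t=T[:3,3]
    d=M@d; return t+d*(zp-t[2])/d[2]
def wristT(s,p):
    T=np.eye(4); T[:3,:3]=R.from_rotvec(s['tool_rot']).as_matrix(); T[:3,3]=s['ee_pos']
    return T@np.array(p['T_tool_cam'])
E
python3 - <<'E'
from h import *
p=dict(np.load('top0.npz')); W=cloud(p)
def fit(name,box,zlo,zhi):
    u0,v0,u1,v1=box; w=W[v0:v1,u0:u1]; m=((w[...,2]>zlo)&(w[...,2]<zhi)).astype(np.uint8)
    n,l,st,_=cv2.connectedComponentsWithStats(m); k=1+np.argmax(st[1:,4]); q=w[l==k]
    r=cv2.minAreaRect(q[:,:2].astype(np.float32)); c,rad=cv2.minEnclosingCircle(q[:,:2].astype(np.float32))
    print(name,len(q),'z',np.median(q[:,2]).round(1),'mean',q[:,:2].mean(0).round(1),'rect',np.round(r[0],1),np.round(r[1],1),round(r[2],1),'circ',np.round(c,1),round(rad,1))
fit('head_b',(165,215,210,260),60,80)
fit('head_a',(155,275,200,320),60,80)
fit('green',(155,320,195,365),60,80)
fit('purple',(195,312,235,360),60,80)
fit('panl',(215,180,275,250),40,80)
fit('panr',(320,190,380,260),40,80)
fit('jigring',(425,235,490,300),25,36)
fit('jigboard',(425,235,490,300),12,24)
fit('glue',(220,130,270,190),100,190)
fit('jar',(155,150,200,200),75,110)
fit('wedge',(285,235,320,320),8,60)
fit('handle',(390,190,495,240),10,40)
fit('screw',(85,195,170,240),8,60)
fit('off',(100,265,140,325),10,40)
fit('tcolumn',(280,195,320,240),80,110)
fit('can',(385,130,445,195),95,125)
E
```

```text
head_b 415 z 69.2 mean [590.5 303.4] rect [591.1 303.6] [53.4 52.7] 29.2 circ [591.1 304.8] 27.8
head_a 441 z 69.2 mean [448.9 314.3] rect [449.2 315.3] [52.8 52.8] 56.3 circ [449.6 315.7] 27.2
green 455 z 68.8 mean [345.9 316.3] rect [346.2 317.4] [52.1 53.1] 2.6 circ [346.3 317. ] 27.7
purple 456 z 69.3 mean [367.3 226.7] rect [367.  226.2] [52.  52.3] 1.1 circ [368.  227.6] 27.5
panl 1829 z 59.1 mean [650.4 157.4] rect [644.6 151.4] [117.3 118.4] 84.0 circ [654.4 158. ] 69.2
panr 1841 z 59.4 mean [625.8 -79. ] rect [621.5 -73.1] [113.  119.7] 84.9 circ [628.8 -79.7] 68.7
jigring 377 z 29.7 mean [ 525.2 -347.5] rect [ 525.1 -347.2] [83.7 85.1] 42.5 circ [ 524.9 -347.8] 43.6
jigboard 1804 z 17.7 mean [ 523.9 -345.2] rect [ 525.9 -347.8] [131.1 130.5] 88.6 circ [ 525.8 -346.8] 90.0
glue 520 z 121.8 mean [773.5 156.5] rect [777.6 158.3] [52.5 57.8] 22.2 circ [780.2 159.9] 30.1
jar 545 z 88.8 mean [743.1 328.8] rect [744.  329.8] [61.1 59.7] 59.9 circ [744.6 329.9] 31.4
wedge 1026 z 31.2 mean [500.9  25.6] rect [504.2  25.9] [ 40.2 148.9] 88.8 circ [503.9  25.6] 75.9
handle 837 z 21.1 mean [ 658.1 -318.9] rect [ 659.9 -319.2] [220.5  24.6] 74.8 circ [ 659.2 -319. ] 110.4
screw 498 z 21.0 mean [646.9 438.6] rect [659.6 469.8] [202.1  25.3] 68.8 circ [659.2 470. ] 101.0
off 1015 z 20.8 mean [459.4 468.2] rect [459.9 469.8] [110.5  52.2] 11.3 circ [459.7 469.4] 59.1
tcolumn 62 z 93.0 mean [636.6  39.4] rect [639.2  38.8] [46.7 15.6] 75.5 circ [635.4  39.8] 23.6
can 1310 z 109.1 mean [ 771.3 -239.3] rect [ 773.1 -239.8] [97.4 95.4] 56.0 circ [ 774.3 -240.6] 50.3
```

```bash
python3 - <<'E'
import cv2
a=cv2.imread('pics/top0.png'); cv2.imwrite('pics/crop0.png',cv2.resize(a[170:360,90:380],None,fx=2.7,fy=2.7,interpolation=2))
b=cv2.imread('pics/side0.png'); cv2.imwrite('pics/crop1.png',cv2.resize(b[200:380,200:390],None,fx=3.3,fy=3.3,interpolation=2)[:600])
E
```

```text
(no output)
```

View pics/crop0.png

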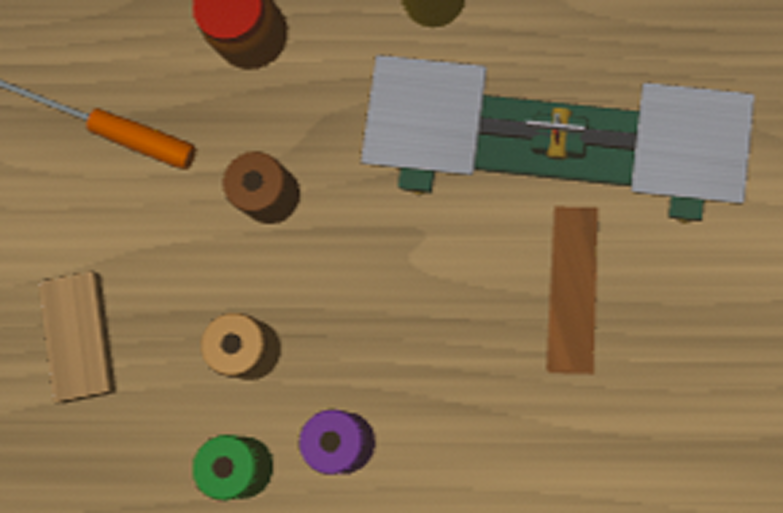

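View pics/crop1.png

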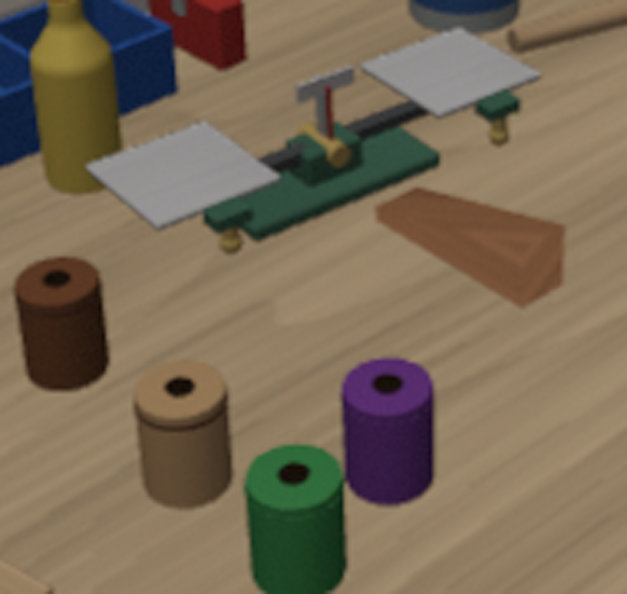

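```bash
cat >> h.py <<'E'
YAW=-5.9
def plan(tx,ty,tz,psi=None,step=45,n=None):
    """print rows (tool axes) from the measured pose to the goal, turn spread"""
    from bench import robot
    s=robot.sense(); M=R.from_rotvec(s['tool_rot']).as_matrix(); p=np.array(s['ee_pos'])
    ps=np.degrees(np.arctan2(M[1,0],M[0,0])); g=np.array([tx,ty,tz],float)
    dp=0 if psi is None else (psi-ps+180)%360-180
    k=n or max(int(np.ceil(np.linalg.norm(g-p)/step)),int(np.ceil(abs(dp)/8.5)),1)
    print('t',round(s['time'],2),'ee',p.round(1),'psi',round(ps,2),'tilt',np.degrees(np.arccos(-M[2,2])).round(2),'j',np.round(s['joints'],2),'f',np.round(s['ft_force'],1),'g',round(s['grip_width'],3),'dpsi',round(dp,2),'d',(g-p).round(1),'rows',k)
    for i in range(k):
        a=np.radians(ps+dp*i/k); x=np.array([np.cos(a),np.sin(a),0]); y=np.array([np.sin(a),-np.cos(a),0]); d=(g-p)/k
        print([0,0,round(-dp/k,1),round(d@x),round(d@y),round(-d[2])])
E
python3 - <<'E'
from h import *
p=dict(np.load('top0.npz')); W=cloud(p); hsv=cv2.cvtColor(p['color'],cv2.COLOR_RGB2HSV)
C={}
for n,(u0,v0,u1,v1) in dict(l=(215,180,275,250),r=(320,190,380,260)).items():
    m=((hsv[...,1]<60)&(hsv[...,2]>100)&(W[...,2]>50)&(W[...,2]<70)).astype(np.uint8); mm=np.zeros_like(m); mm[v0:v1,u0:u1]=m[v0:v1,u0:u1]
    mm=cv2.morphologyEx(mm,cv2.MORPH_OPEN,np.ones((5,5)))
    q=W[mm>0][:,:2].astype(np.float32); r=cv2.minAreaRect(q); print(n,r,q.mean(0)); C[n]=np.array(r[0])
d=C['l']-C['r']; print(np.linalg.norm(d),np.degrees(np.arctan2(-d[0],d[1])),(C['l']+C['r'])/2)
plan(591,304,190,180-5.9)
E
```

```text
l ((654.7457885742188, 158.4407196044922), (99.94331359863281, 99.57131958007812), 84.17671966552734) [654.07    158.16838]
r ((630.132080078125, -80.55704498291016), (99.57684326171875, 101.80945587158203), 83.98014068603516) [629.7255  -79.86966]
240.26186989138762 -5.880001403307455 [642.43893433  38.94183731]
t 0.1 ee [ 138.2 -557.7  230.5] psi 13.91 tilt 0.09 j [-1.47  0.31  0.05  1.3   0.    1.43] f [0.7 0.1 0.6] g 1.0 dpsi 160.19 d [452.8 861.7 -40.5] rows 22
[0, 0, np.float64(-7.3), 29, -33, 2]
[0, 0, np.float64(-7.3), 33, -29, 2]
[0, 0, np.float64(-7.3), 37, -25, 2]
[0, 0, np.float64(-7.3), 40, -20, 2]
[0, 0, np.float64(-7.3), 42, -15, 2]
[0, 0, np.float64(-7.3), 43, -9, 2]
[0, 0, np.float64(-7.3), 44, -4, 2]
[0, 0, np.float64(-7.3), 44, 2, 2]
[0, 0, np.float64(-7.3), 44, 8, 2]
[0, 0, np.float64(-7.3), 42, 13, 2]
[0, 0, np.float64(-7.3), 40, 18, 2]
[0, 0, np.float64(-7.3), 38, 23, 2]
[0, 0, np.float64(-7.3), 34, 28, 2]
[0, 0, np.float64(-7.3), 31, 32, 2]
[0, 0, np.float64(-7.3), 26, 36, 2]
[0, 0, np.float64(-7.3), 22, 39, 2]
[0, 0, np.float64(-7.3), 16, 41, 2]
[0, 0, np.float64(-7.3), 11, 43, 2]
[0, 0, np.float64(-7.3), 6, 44, 2]
[0, 0, np.float64(-7.3), 0, 44, 2]
[0, 0, np.float64(-7.3), -6, 44, 2]
[0, 0, np.float64(-7.3), -11, 43, 2]
```

```bash
python3 -m inch '[0,0,-7.3,29,-33,2,1, 0,0,-7.3,33,-29,2,1, 0,0,-7.3,37,-25,2,1, 0,0,-7.3,40,-20,2,1, 0,0,-7.3,42,-15,2,1, 0,0,-7.3,43,-9,2,1, 0,0,-7.3,44,-4,2,1, 0,0,-7.3,44,2,2,1, 0,0,-7.3,44,8,2,1, 0,0,-7.3,42,13,2,1, 0,0,-7.3,40,18,2,1, 0,0,-7.3,38,23,2,1]'; python3 -c "
from h import *
plan(591,304,190,174.1)"
```

```text
time: 1.3
ee_pos: [375.0, -66.6, 201.9]
tool_rot: [-1.925, -2.478, -0.007]
ft_force: [0.4, -0.3, -1.0]
grip_width: 0.998
t 1.3 ee [375.  -66.6 201.9] psi 104.33 tilt 0.33 j [-0.39 -0.05 -0.45  1.17  0.01  0.93] f [ 0.4 -0.3 -1. ] g 0.998 dpsi 69.77 d [216.  370.6 -11.9] rows 10
[0, 0, np.float64(-7.0), 31, 30, 1]
[0, 0, np.float64(-7.0), 27, 34, 1]
[0, 0, np.float64(-7.0), 22, 37, 1]
[0, 0, np.float64(-7.0), 18, 39, 1]
[0, 0, np.float64(-7.0), 13, 41, 1]
[0, 0, np.float64(-7.0), 8, 42, 1]
[0, 0, np.float64(-7.0), 3, 43, 1]
[0, 0, np.float64(-7.0), -3, 43, 1]
[0, 0, np.float64(-7.0), -8, 42, 1]
[0, 0, np.float64(-7.0), -13, 41, 1]
```

```bash
python3 -m inch '[0,0,-7.2,31,30,1,1, 0,0,-7.2,27,34,1,1, 0,0,-7.2,22,37,1,1, 0,0,-7.2,18,39,1,1, 0,0,-7.2,13,41,1,1, 0,0,-7.2,8,42,1,1, 0,0,-7.2,3,43,1,1, 0,0,-7,-3,43,1,1, 0,0,-7,-8,42,1,1, 0,0,-7,-13,41,1,1]'; python3 - <<'E'
from h import *
from bench import robot
s=robot.sense(); p=robot.snapshot('wrist'); T=wristT(s,p); W=cloud(p,T); cv2.imwrite('pics/w1.png',p['color'][:,:,::-1])
m=((W[...,2]>64)&(W[...,2]<75)&(np.abs(W[...,0]-591)<45)&(np.abs(W[...,1]-304)<45)); q=W[m][:,:2].astype(np.float32)
print(len(q),cv2.minEnclosingCircle(q),np.median(W[m][:,2]) if len(q) else 0)
plan(591,304,90,174.1)
E
```

```text
time: 2.3
ee_pos: [578.3, 333.0, 189.5]
tool_rot: [-0.027, -3.137, -0.005]
ft_force: [1.5, 0.1, 1.5]
grip_width: 1.008
3909 ((591.6184692382812, 303.59307861328125), 26.7856502532959) 69.37384491489684
t 2.35 ee [580.5 338.7 187.1] psi 179.51 tilt 0.44 j [0.41 0.52 0.25 1.3  0.01 0.41] f [5.2 4.3 0.7] g 1.0 dpsi -5.41 d [ 10.5 -34.7 -97.1] rows 3
[0, 0, np.float64(1.8), -4, -12, 32]
[0, 0, np.float64(1.8), -4, -11, 32]
[0, 0, np.float64(1.8), -4, -11, 32]
```

View pics/w1.png

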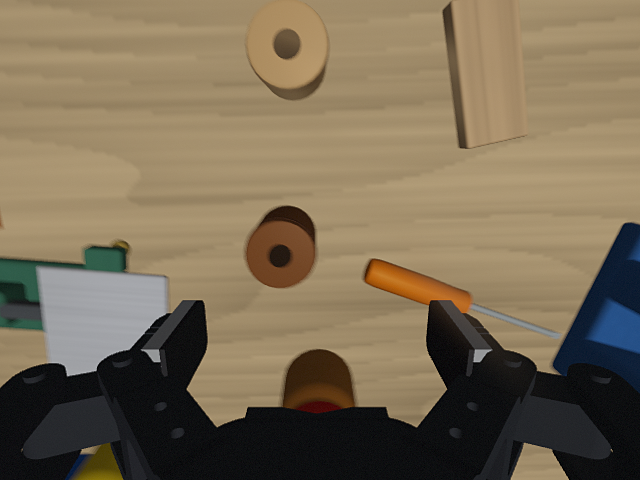

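```bash
python3 -m inch '[0,0,1.8,-4,-12,28,1, 0,0,1.8,-4,-12,28,1, 0,0,1.8,-3,-12,20,1, 0,0,0,0,0,0,1, 0,0,0,0,0,0,1]'; python3 -c "
from h import *
plan(591.5,303.7,27,174.1)"
```

```text
time: 2.85
ee_pos: [589.1, 306.1, 104.1]
tool_rot: [-0.157, -3.129, -0.008]
ft_force: [0.1, -0.8, 0.7]
grip_width: 0.998
t 2.85 ee [589.1 306.1 104.1] psi 174.25 tilt 0.59 j [0.35 0.55 0.09 1.12 0.01 0.45] f [ 0.1 -0.8  0.7] g 0.998 dpsi -0.15 d [  2.4  -2.4 -77.1] rows 2
[0, 0, np.float64(0.1), -1, -1, 39]
[0, 0, np.float64(0.1), -1, -1, 39]
```

```bash
cat >> h.py <<'E'
def tilt():
    from bench import robot
    M=R.from_rotvec(robot.sense()['tool_rot']).as_matrix(); d=M.T@np.array([0,0,-1.])
    w=np.degrees(np.cross([0,0,1],d)); print('tilt fix (tool deg)',w.round(2))
E
python3 -m inch '[0,0,0,-1,-1,39,1, 0,0,0,-1,-1,38,1, 0,0,0,0,0,0,1, 0,0,0,0,0,0,0, 0,0,0,0,0,0,0, 0,0,0,0,0,0,0, 0,0,0,0,0,0,0,0,0,0,0,0,0,0]'; python3 -c "
from h import *
tilt()
plan(591.5,303.7,27,174.1)"
```

```text
time: 3.65
ee_pos: [597.6, 309.3, 40.7]
tool_rot: [0.152, 3.129, 0.022]
ft_force: [0.2, 0.1, -1.6]
grip_width: 0.618
tilt fix (tool deg) [ 0.82  0.48 -0.  ]
t 3.65 ee [597.6 309.3  40.7] psi 174.44 tilt 0.95 j [0.35 0.59 0.01 0.97 0.01 0.45] f [ 0.2  0.1 -1.6] g 0.618 dpsi -0.34 d [ -6.1  -5.6 -13.7] rows 1
[0, 0, np.float64(0.3), 6, -6, 14]
```

```bash
python3 -m inch '[0,0,0,0,0,0,0.85, 0,0,0,0,0,0,0.85, 0.8,0.5,0,6,0,13,0.85, 0,0,0,0,0,0,0.85, 0,0,0,0,0,0,0.85]'; python3 - <<'E'
from h import *
from bench import robot
tilt()
plan(591.5,303.7,27,174.1)
p=robot.snapshot('side');cv2.imwrite('pics/s2.png',cv2.resize(p['color'][200:380,130:350,::-1],None,fx=3,fy=3))
W=cloud(p); np.savez('s2.npz',**p)
E
```

```text
time: 4.15
ee_pos: [592.2, 310.7, 28.1]
tool_rot: [0.152, 3.137, 0.001]
ft_force: [0.2, 0.7, 0.5]
grip_width: 0.847
tilt fix (tool deg) [ 0.03  0.07 -0.  ]
t 4.15 ee [592.2 310.7  28.1] psi 174.45 tilt 0.08 j [ 0.36  0.61 -0.    0.96 -0.    0.46] f [0.2 0.7 0.5] g 0.847 dpsi -0.35 d [-0.7 -7.  -1.1] rows 1
[0, 0, np.float64(0.3), 0, -7, 1]
```

View pics/s2.png

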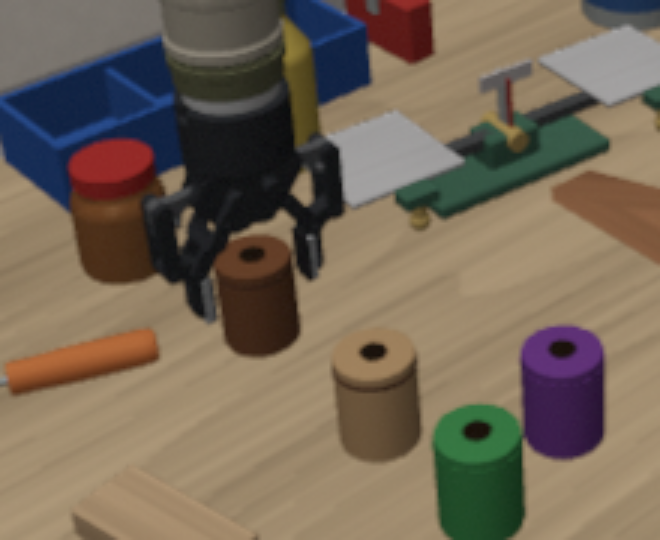

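```bash
python3 - <<'E'
from h import *
p=dict(np.load('s2.npz')); W=cloud(p)
hsv=cv2.cvtColor(p['color'],cv2.COLOR_RGB2HSV)
for n,(x,y) in dict(b=(591,306),a=(449,315)).items():
    m=((W[...,2]>63)&(W[...,2]<74)&(np.abs(W[...,0]-x)<40)&(np.abs(W[...,1]-y)<40)&(hsv[...,1]>60)); q=W[m][:,:2].astype(np.float32)
    print(n,len(q),q.mean(0),cv2.minEnclosingCircle(q),np.median(W[m][:,2]))
E
```

```text
b 344 [588.6228 312.3249] ((590.693115234375, 306.0873107910156), 33.55418014526367) 69.12748809227315
a 446 [444.04843 319.11417] ((446.5457458496094, 316.9902038574219), 28.267099380493164) 69.32371139085097
```

```bash
python3 -m inch '[0,0,0,0,0,0,0, 0,0,0,0,0,0,0, 0,0,0,0,0,0,0, 0,0,0,0,0,0,0,0,0,0,0,0,-20,0, 0,0,0,0,0,-40,0, 0,0,0,0,0,-45,0]'; python3 -c "
from h import *
tilt()
plan(632,-60,140,174.1)"
```

```text
time: 4.9
ee_pos: [585.7, 308.0, 125.2]
tool_rot: [-0.152, -3.121, 0.012]
ft_force: [0.8, 1.0, -1.5]
grip_width: 0.618
tilt fix (tool deg) [-0.48 -0.97  0.  ]
t 4.9 ee [585.7 308.  125.2] psi 174.42 tilt 1.08 j [0.36 0.54 0.13 1.18 0.   0.46] f [ 0.8  1.  -1.5] g 0.618 dpsi -0.32 d [  46.3 -368.    14.8] rows 9
[0, 0, np.float64(0.0), -9, -40, -2]
[0, 0, np.float64(0.0), -9, -40, -2]
[0, 0, np.float64(0.0), -9, -40, -2]
[0, 0, np.float64(0.0), -9, -40, -2]
[0, 0, np.float64(0.0), -9, -40, -2]
[0, 0, np.float64(0.0), -9, -40, -2]
[0, 0, np.float64(0.0), -9, -40, -2]
[0, 0, np.float64(0.0), -9, -40, -2]
[0, 0, np.float64(0.0), -9, -40, -2]
```

```bash
python3 -m inch '[0,0,0,-5,-15,-15,0, 0,0,0,-7,-30,-15,0, 0,0,0,-8,-40,-8,0, 0,0,0,-8,-40,0,0, 0,0,0,-8,-40,0,0, 0,0,0,-8,-40,0,0, 0,0,0,-8,-40,0,0, 0,0,0,-8,-40,0,0, 0,0,0,-8,-40,0,0, 0,0,0,-4,-25,0,0, 0,0,0,0,-8,0,0, 0,0,0,0,0,0,0]'; python3 -c "
from h import *
tilt()
plan(630,-80,120,174.1)"
```

```text
time: 6.1
ee_pos: [627.7, -66.3, 171.4]
tool_rot: [-0.147, -3.131, 0.004]
ft_force: [-0.8, 0.1, -2.2]
grip_width: 0.62
tilt fix (tool deg) [-0.15 -0.41  0.  ]
t 6.1 ee [627.7 -66.3 171.4] psi 174.62 tilt 0.43 j [-0.23  0.45  0.1   1.23 -0.   -0.14] f [-0.8  0.1 -2.2] g 0.62 dpsi -0.52 d [  2.3 -13.7 -51.4] rows 2
[0, 0, np.float64(0.3), -2, -7, 26]
[0, 0, np.float64(0.3), -2, -7, 26]
```

```bash
python3 -m inch '[0,0,0,-2,-7,26,0, 0,0,0,-2,-6,26,0, 0,0,0,0,0,12,0, 0,0,0,0,0,5,0, 0,0,0,0,0,0,0, 0,0,0,0,0,0,0]'; python3 -c "
from h import *
tilt()
plan(630,-80,82,174.1)"
```

```text
time: 6.7
ee_pos: [630.3, -73.3, 102.2]
tool_rot: [-0.137, -3.133, -0.0]
ft_force: [0.2, 0.2, -1.0]
grip_width: 0.618
tilt fix (tool deg) [-0.01 -0.34  0.  ]
t 6.7 ee [630.3 -73.3 102.2] psi 175.0 tilt 0.34 j [-0.24  0.49 -0.    1.08 -0.   -0.15] f [ 0.2  0.2 -1. ] g 0.618 dpsi -0.9 d [ -0.3  -6.7 -20.2] rows 1
[0, 0, np.float64(0.9), 0, -7, 20]
```

```bash
python3 -m inch '[0,-0.3,0.9,0,-7,10,0, 0,0,0,0,-2,5,0, 0,0,0,0,0,3,0, 0,0,0,0,0,0,0, 0,0,0,0,0,0,0]'; python3 - <<'E'
from h import *
from bench import robot
plan(630,-80,82,174.1)
p=robot.snapshot('side');cv2.imwrite('pics/s3.png',cv2.resize(p['color'][170:300,220:400,::-1],None,fx=4,fy=4))
E
```

```text
time: 7.2
ee_pos: [631.1, -82.7, 85.5]
tool_rot: [0.163, 3.133, -0.002]
ft_force: [-1.1, -0.2, -1.3]
grip_width: 0.618
t 7.2 ee [631.1 -82.7  85.5] psi 174.06 tilt 0.26 j [-0.26  0.5  -0.04  1.03 -0.   -0.15] f [-1.1 -0.2 -1.3] g 0.618 dpsi 0.04 d [-1.1  2.7 -3.5] rows 1
[0, 0, np.float64(-0.0), 1, 3, 4]
```

View pics/s3.png

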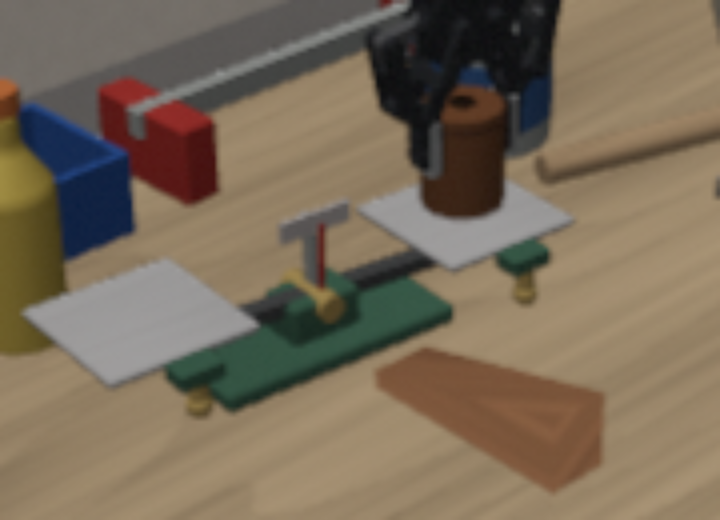

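```bash
python3 -m inch '[0,0,0,0,1,3,0, 0,0,0,0,0,2,0, 0,0,0,0,0,0,0, 0,0,0,0,0,0,0.9, 0,0,0,0,0,0,0.9, 0,0,0,0,0,0,1, 0,0,0,0,0,0,1, 0,0,0,0,0,-30,1, 0,0,0,0,0,-40,1, 0,0,0,0,0,-40,1]'; python3 - <<'E'
from h import *
from bench import robot
plan(449.2,315.3,190,174.1)
p=robot.snapshot('side');cv2.imwrite('pics/s4.png',cv2.resize(p['color'][170:300,220:400,::-1],None,fx=4,fy=4))
p=robot.snapshot('top');W=cloud(p);u=p['color']
for c in((655,158),(630,-80)):
  m=(abs(W[...,0]-c[0])<44)&(abs(W[...,1]-c[1])<44)&(W[...,2]>40)&(W[...,2]<80); print(c,m.sum(),np.median(W[m][:,2]))
E
```

```text
time: 8.25
ee_pos: [627.5, -80.6, 187.5]
tool_rot: [-0.162, -3.131, -0.002]
ft_force: [0.8, -1.1, 0.5]
grip_width: 0.999
t 8.25 ee [627.5 -80.6 187.5] psi 174.07 tilt 0.36 j [-0.25  0.45  0.13  1.26 -0.   -0.15] f [ 0.8 -1.1  0.5] g 0.999 dpsi 0.03 d [-178.3  395.9    2.5] rows 10
[0, 0, np.float64(-0.0), 22, 38, 0]
[0, 0, np.float64(-0.0), 22, 38, 0]
[0, 0, np.float64(-0.0), 22, 38, 0]
[0, 0, np.float64(-0.0), 22, 38, 0]
[0, 0, np.float64(-0.0), 22, 38, 0]
[0, 0, np.float64(-0.0), 22, 38, 0]
[0, 0, np.float64(-0.0), 22, 38, 0]
[0, 0, np.float64(-0.0), 22, 38, 0]
[0, 0, np.float64(-0.0), 22, 38, 0]
[0, 0, np.float64(-0.0), 22, 38, 0]
(655, 158) 1324 68.47007135366823
(630, -80) 0 nan
  return _methods._mean(a, axis=axis, dtype=dtype,
  ret = ret.dtype.type(ret / rcount)
```

View pics/s4.png

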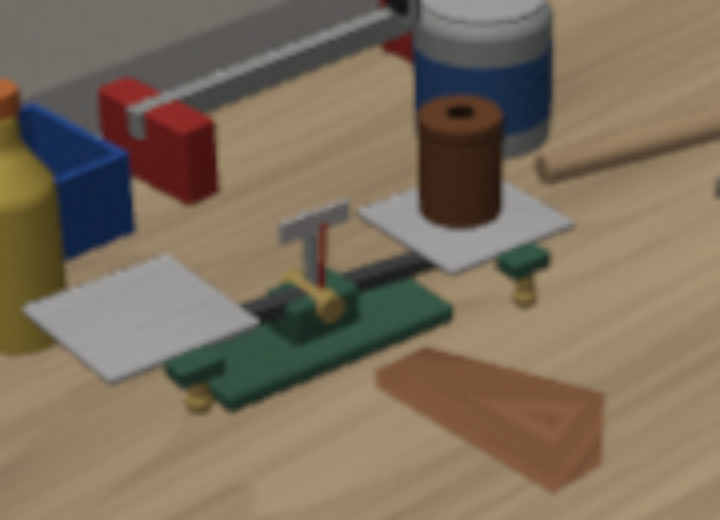

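```bash
python3 -m inch '[0,0,0,12,20,0,1, 0,0,0,20,35,0,1, 0,0,0,23,40,0,1, 0,0,0,23,40,0,1, 0,0,0,23,40,0,1, 0,0,0,23,40,0,1, 0,0,0,23,40,0,1, 0,0,0,22,40,0,1, 0,0,0,22,40,0,1, 0,0,0,15,25,10,1, 0,0,0,5,10,20,1, 0,0,0,0,0,0,1]'; python3 - <<'E'
from h import *
tilt(); plan(449.2,315.3,100,174.1)
E
```

```text
time: 9.55
ee_pos: [442.9, 326.8, 154.2]
tool_rot: [0.159, 3.136, -0.002]
ft_force: [-0.4, -1.1, -0.1]
grip_width: 0.998
tilt fix (tool deg) [-0.07  0.09  0.  ]
t 9.55 ee [442.9 326.8 154.2] psi 174.18 tilt 0.12 j [ 0.49  0.3  -0.16  1.11 -0.    0.59] f [-0.4 -1.1 -0.1] g 0.998 dpsi -0.08 d [  6.3 -11.5 -54.2] rows 2
[0, 0, np.float64(0.0), -4, -5, 27]
[0, 0, np.float64(0.0), -4, -5, 27]
```

```bash
python3 -m inch '[0,0,0,-4,-6,25,1, 0,0,0,-4,-6,25,1, 0,0,0,0,0,0,1, 0,0,0,0,0,0,1, 0,0,0,0,0,0,1]'; python3 - <<'E'
from h import *
tilt(); plan(449.2,315.3,28,174.1)
E
```

```text
time: 10.05
ee_pos: [448.1, 313.2, 105.6]
tool_rot: [0.158, 3.136, -0.002]
ft_force: [0.1, -0.2, -0.0]
grip_width: 0.998
tilt fix (tool deg) [-0.08  0.1   0.  ]
t 10.05 ee [448.1 313.2 105.6] psi 174.24 tilt 0.13 j [ 0.46  0.33 -0.25  0.99 -0.    0.56] f [ 0.1 -0.2 -0. ] g 0.998 dpsi -0.14 d [  1.1   2.1 -77.6] rows 2
[0, 0, np.float64(0.1), 0, 1, 39]
[0, 0, np.float64(0.1), 0, 1, 39]
```

```bash
python3 -m inch '[0,0,0,0,1,25,1, 0,0,0,0,1,25,1, 0,0,0,0,0,20,1, 0,0,0,0,0,8,1, 0,0,0,0,0,0,1, 0,0,0,0,0,0,1]'; python3 - <<'E'
from h import *
tilt(); plan(449.2,315.3,28,174.1)
E
```

```text
time: 10.65
ee_pos: [455.6, 318.2, 35.1]
tool_rot: [0.16, 3.122, 0.01]
ft_force: [0.2, 0.7, -0.1]
grip_width: 0.998
tilt fix (tool deg) [ 0.42  0.85 -0.  ]
t 10.65 ee [455.6 318.2  35.1] psi 174.14 tilt 0.95 j [ 0.47  0.4  -0.34  0.82 -0.    0.57] f [ 0.2  0.7 -0.1] g 0.998 dpsi -0.04 d [-6.4 -2.9 -7.1] rows 1
[0, 0, np.float64(0.0), 6, -4, 7]
```

```bash
python3 -m inch '[0.4,0.8,0,6,-4,7,1, 0,0,0,0,0,0,1, 0,0,0,0,0,0,0, 0,0,0,0,0,0,0, 0,0,0,0,0,0,0, 0,0,0,0,0,0,0, 0,0,0,0,0,0,0]'; python3 - <<'E'
from h import *
tilt(); plan(455,315.3,140,174.1)
E
```

```text
time: 11.35
ee_pos: [451.1, 315.7, 31.1]
tool_rot: [0.16, 3.133, 0.004]
ft_force: [0.0, -0.1, -0.0]
grip_width: 0.617
tilt fix (tool deg) [ 0.16  0.27 -0.  ]
t 11.35 ee [451.1 315.7  31.1] psi 174.14 tilt 0.31 j [ 0.47  0.41 -0.34  0.82 -0.    0.57] f [ 0.  -0.1 -0. ] g 0.617 dpsi -0.04 d [  3.9  -0.4 108.9] rows 3
[0, 0, np.float64(0.0), -1, 0, -36]
[0, 0, np.float64(0.0), -1, 0, -36]
[0, 0, np.float64(0.0), -1, 0, -36]
```

```bash
python3 -m inch '[0,0,0,0,0,-30,0, 0,0,0,0,0,-45,0, 0,0,0,-20,-10,-35,0, 0,0,0,-35,-22,-10,0, 0,0,0,-40,-25,0,0, 0,0,0,-40,-25,0,0, 0,0,0,-40,-25,0,0, 0,0,0,-28,-18,0,0, 0,0,0,-8,-5,0,0, 0,0,0,0,0,0,0, 0,0,0,0,0,0,0]'; python3 - <<'E'
from h import *
tilt(); plan(653,158,115,174.1)
E
```

```text
time: 12.45
ee_pos: [649.8, 159.1, 150.1]
tool_rot: [-0.153, -3.133, 0.002]
ft_force: [-0.6, -0.1, -1.5]
grip_width: 0.618
tilt fix (tool deg) [-0.08 -0.25  0.  ]
t 12.45 ee [649.8 159.1 150.1] psi 174.41 tilt 0.27 j [ 0.12  0.53  0.18  1.22 -0.    0.22] f [-0.6 -0.1 -1.5] g 0.618 dpsi -0.31 d [  3.2  -1.1 -35.1] rows 1
[0, 0, np.float64(0.3), -3, -1, 35]
```

```bash
python3 -m inch '[0,0,0,0,-1,20,0, 0,0,0,0,0,18,0, 0,0,0,0,0,0,0, 0,0,0,0,0,0,0, 0,0,0,0,0,0,0]'; python3 - <<'E'
from h import *
tilt(); plan(653,158,101,174.1)
E
```

```text
time: 12.95
ee_pos: [643.9, 164.0, 112.9]
tool_rot: [-0.141, -3.131, 0.0]
ft_force: [0.4, -0.6, -2.1]
grip_width: 0.618
tilt fix (tool deg) [-0.03 -0.41  0.  ]
t 12.95 ee [643.9 164.  112.9] psi 174.86 tilt 0.41 j [0.13 0.54 0.11 1.14 0.   0.22] f [ 0.4 -0.6 -2.1] g 0.618 dpsi -0.76 d [  9.1  -6.  -11.9] rows 1
[0, 0, np.float64(0.8), -10, -5, 12]
```

```bash
python3 -m inch '[0,-0.4,0.8,-9,-5,8,0, 0,0,0,0,0,3,0, 0,0,0,0,0,0,0, 0,0,0,0,0,0,0]'; python3 - <<'E'
from h import *
from bench import robot
tilt(); plan(653,158,101,174.1)
p=robot.snapshot('side');cv2.imwrite('pics/s5.png',cv2.resize(p['color'][170:300,200:400,::-1],None,fx=4,fy=4))
E
```

```text
time: 13.35
ee_pos: [654.3, 158.6, 103.7]
tool_rot: [0.163, 3.133, 0.0]
ft_force: [-1.2, -0.6, -2.7]
grip_width: 0.619
tilt fix (tool deg) [ 0.02  0.27 -0.  ]
t 13.35 ee [654.3 158.6 103.7] psi 174.04 tilt 0.27 j [ 0.12  0.56  0.1   1.11 -0.    0.22] f [-1.2 -0.6 -2.7] g 0.619 dpsi 0.06 d [-1.3 -0.6 -2.7] rows 1
[0, 0, np.float64(-0.1), 1, -1, 3]
```

View pics/s5.png

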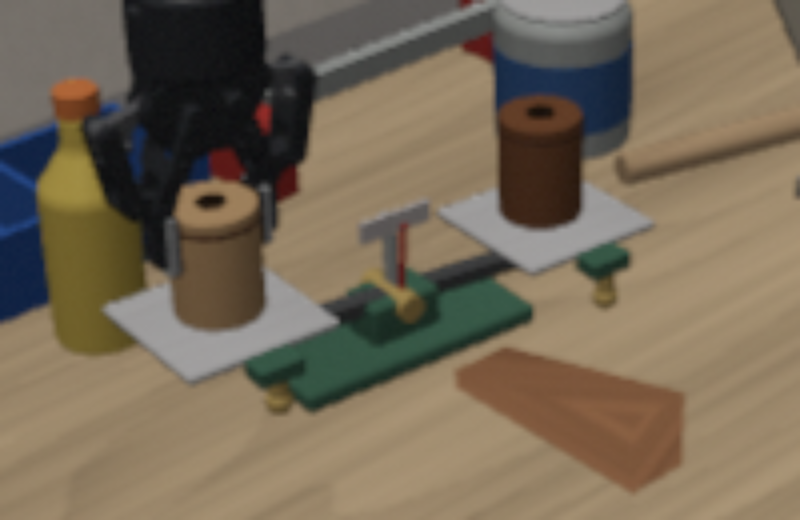

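Pale head over the left pan at (218,320), brown on the lowered right pan; wedge untouched. Lower the last 3 mm, release, lift, and wait for tipping.

```bash
python3 -m inch '[0,0,0,0,0,2.5,0, 0,0,0,0,0,0,0, 0,0,0,0,0,0,0.9, 0,0,0,0,0,0,1, 0,0,0,0,0,0,1, 0,0,0,0,0,0,1, 0,0,0,0,0,-25,1, 0,0,0,5,0,-40,1, 0,0,0,10,-10,-40,1, 0,0,0,10,-20,0,1, 0,0,0,20,-20,0,1, 0,0,0,20,-20,0,1]'; python3 -m inch '[0,0,0,20,-20,0,1, 0,0,0,10,-10,0,1, 0,0,0,0,0,0,1, 0,0,0,0,0,0,1,0,0,0,0,0,0,1,0,0,0,0,0,0,1]'; python3 - <<'E'
from h import *
from bench import robot
plan(450,26,120,180)
p=robot.snapshot('side');cv2.imwrite('pics/s6.png',cv2.resize(p['color'][170:300,200:400,::-1],None,fx=4,fy=4))
p=robot.snapshot('top');cv2.imwrite('pics/t6.png',p['color'][:,:,::-1]);W=cloud(p);hsv=cv2.cvtColor(p['color'],cv2.COLOR_RGB2HSV)
for c in((655,158),(630,-80)):
  near=(abs(W[...,0]-c[0])<44)&(abs(W[...,1]-c[1])<44)
  m=near&(hsv[...,1]<60)&(W[...,2]<80)&(W[...,2]>40); print(c,m.sum(),np.median(W[m][:,2]))
  m=near&(W[...,2]>112)&(W[...,2]<145); print('head',m.sum(),np.median(W[m][:,2]),cv2.minEnclosingCircle(W[m][:,:2].astype(np.float32)))
E
```

```text
time: 14.6
ee_pos: [583.4, 96.0, 211.1]
tool_rot: [0.157, 3.127, 0.001]
ft_force: [0.3, -0.7, 0.5]
grip_width: 1.001
time: 15.2
ee_pos: [548.9, 67.3, 213.4]
tool_rot: [0.16, 3.123, 0.001]
ft_force: [0.5, 0.3, -0.6]
grip_width: 1.001
t 15.2 ee [548.9  67.3 213.4] psi 174.14 tilt 0.86 j [-0.02  0.26 -0.07  1.23  0.    0.08] f [ 0.5  0.3 -0.6] g 1.001 dpsi 5.86 d [-98.9 -41.3 -93.4] rows 4
[0, 0, np.float64(-1.5), 24, -13, 23]
[0, 0, np.float64(-1.5), 24, -12, 23]
[0, 0, np.float64(-1.5), 24, -12, 23]
[0, 0, np.float64(-1.5), 24, -11, 23]
(655, 158) 0 nan
head 0 nan ((0.0, 0.0), 0.0)
(630, -80) 797 68.69051386482033
head 488 138.23427189531526 ((634.934814453125, -81.5314712524414), 27.429147720336914)
  return _methods._mean(a, axis=axis, dtype=dtype,
  ret = ret.dtype.type(ret / rcount)
```

View pics/s6.png

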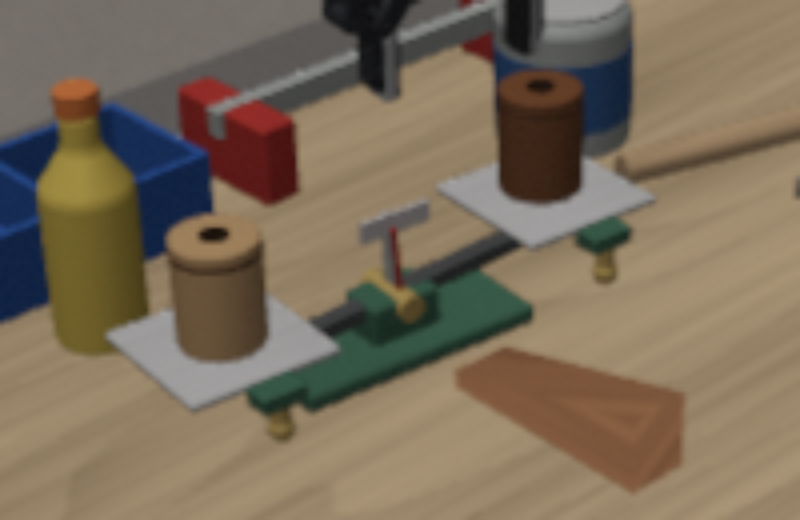

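```bash
python3 -m inch '[0,0,-1.5,24,-12,22,0.8, 0,0,-1.5,24,-12,22,0.8, 0,0,-1.5,24,-10,22,0.8, 0,0,0,10,-5,10,0.8, 0,0,0,0,0,0,0.8, 0,0,0,0,0,0,0.8]'; python3 - <<'E'
from h import *
from bench import robot
tilt(); plan(460,26.7,80,178.8)
s=robot.sense();p=robot.snapshot('wrist'); T=wristT(s,p); W=cloud(p,T); cv2.imwrite('pics/w7.png',p['color'][:,:,::-1])
p=robot.snapshot('top');W=cloud(p)
m=(abs(W[...,0]-504)<85)&(abs(W[...,1]-26)<35)&(W[...,2]>8)&(W[...,2]<55);q=W[m]
print('top',m.sum(),cv2.minAreaRect(q[:,:2].astype(np.float32)))
E
```

```text
time: 15.9
ee_pos: [466.0, 34.9, 132.7]
tool_rot: [0.027, 3.125, 0.001]
ft_force: [-0.6, 0.0, -0.4]
grip_width: 0.801
tilt fix (tool deg) [ 0.05  0.95 -0.  ]
t 15.9 ee [466.   34.9 132.7] psi 179.03 tilt 0.95 j [-0.1   0.15 -0.42  0.99  0.   -0.08] f [-0.6  0.  -0.4] g 0.801 dpsi -0.23 d [ -6.   -8.2 -52.7] rows 2
[0, 0, np.float64(0.1), 3, -4, 26]
[0, 0, np.float64(0.1), 3, -4, 26]
top 9 ((437.15155029296875, 8.037822723388672), (1.848560094833374, 14.758193969726562), 87.85733032226562)
```

View pics/w7.png

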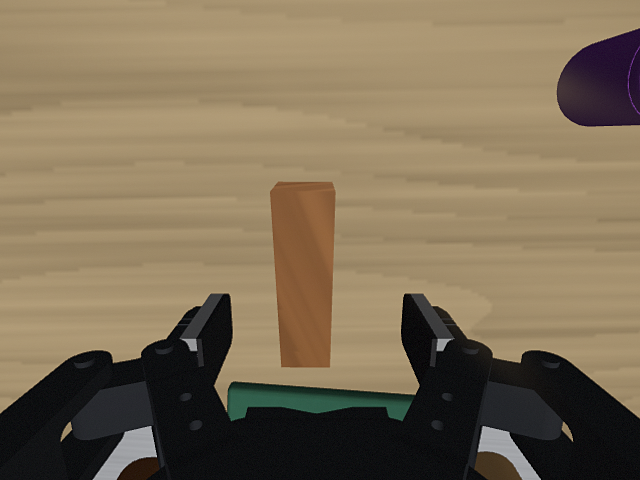

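```bash
python3 -m inch '[0,0.9,0,3,-5,25,0.8, 0,0,0,4,-4,25,0.8, 0,0,0,4,0,10,0.8, 0,0,0,0,0,0,0.8, 0,0,0,0,0,0,0.8]'; python3 - <<'E'
from h import *
tilt(); plan(460,26.7,10,178.8)
E
```

```text
time: 16.5
ee_pos: [464.2, 26.7, 76.1]
tool_rot: [0.022, 3.129, 0.0]
ft_force: [0.5, -0.5, 0.5]
grip_width: 0.799
tilt fix (tool deg) [ 0.02  0.73 -0.  ]
t 16.5 ee [464.2  26.7  76.1] psi 179.18 tilt 0.73 j [-0.12  0.2  -0.5   0.85  0.   -0.1 ] f [ 0.5 -0.5  0.5] g 0.799 dpsi -0.38 d [ -4.2  -0.  -66.1] rows 2
[0, 0, np.float64(0.2), 2, 0, 33]
[0, 0, np.float64(0.2), 2, 0, 33]
```

```bash
python3 -m inch '[0,0.7,0.2,4,0,25,0.8, 0,0,0.2,4,0,20,0.8, 0,0,0,3,0,12,0.8, 0,0,0,0,0,0,0.8, 0,0,0,0,0,0,0.8]'; python3 - <<'E'
from h import *
tilt(); plan(460,26.7,10,178.8)
E
```

```text
time: 17.0
ee_pos: [461.3, 27.1, 24.0]
tool_rot: [0.031, 3.128, -0.001]
ft_force: [0.1, 0.0, -0.3]
grip_width: 0.798
tilt fix (tool deg) [-0.04  0.77  0.  ]
t 17.0 ee [461.3  27.1  24. ] psi 178.85 tilt 0.77 j [-0.12  0.26 -0.58  0.71  0.   -0.1 ] f [ 0.1  0.  -0.3] g 0.798 dpsi -0.05 d [ -1.3  -0.4 -14. ] rows 1
[0, 0, np.float64(0.1), 1, 0, 14]
```

```bash
python3 -m inch '[0,0.8,0,2,0,12,0.8, 0,0,0,0,0,3,0.8, 0,0,0,0,0,0,0.8]'; python3 -m inch '[0,0,0,0,0,0,0,0,0,0,0,0,0,0,0,0,0,0,0,0,0,0,0,0,0,0,0,0,0,0,0,0,0,0,0]'; python3 - <<'E'
from h import *
tilt(); plan(436.1,-60.4,14,174.1)
E
```

```text
time: 17.3
ee_pos: [462.4, 27.0, 10.5]
tool_rot: [0.031, 3.138, -0.002]
ft_force: [0.2, -0.8, 0.0]
grip_width: 0.8
time: 17.8
ee_pos: [462.7, 26.9, 11.0]
tool_rot: [0.031, 3.137, -0.002]
ft_force: [1.0, 0.2, -0.1]
grip_width: 0.458
tilt fix (tool deg) [-0.07  0.24  0.  ]
t 17.8 ee [462.7  26.9  11. ] psi 178.86 tilt 0.25 j [-0.11  0.29 -0.58  0.69 -0.   -0.09] f [ 1.   0.2 -0.1] g 0.458 dpsi -4.76 d [-26.6 -87.3   3. ] rows 3
[0, 0, np.float64(1.6), 8, -29, -1]
[0, 0, np.float64(1.6), 7, -29, -1]
[0, 0, np.float64(1.6), 7, -30, -1]
```

```bash
python3 -m inch '[0,0,0,0,0,-6,0, 0,0,0,15,0,0,0, 0,0,1.6,4,-22,0,0, 0,0,1.6,4,-29,0,0, 0,0,1.6,2,-25,0,0, 0,0,0,0,-6,0,0, 0,0,0,0,0,0,0, 0,0,0,0,0,0,0]'; python3 - <<'E'
from h import *
tilt(); plan(440,-60.8,11,174.1)
E
```

```text
time: 18.6
ee_pos: [432.7, -55.4, 19.1]
tool_rot: [0.163, 3.132, -0.0]
ft_force: [-1.1, -0.4, -1.7]
grip_width: 0.461
tilt fix (tool deg) [ 0.    0.29 -0.  ]
t 18.6 ee [432.7 -55.4  19.1] psi 174.05 tilt 0.29 j [-0.31  0.23 -0.64  0.69  0.   -0.21] f [-1.1 -0.4 -1.7] g 0.461 dpsi 0.05 d [ 7.3 -5.4 -8.1] rows 1
[0, 0, np.float64(-0.1), -8, -5, 8]
```

```bash
python3 -m inch '[0,0.3,0,-4,-5,5,0, 0,0,0,0,0,2,0, 0,0,0,0,0,0,0, 0,0,0,0,0,0,0]'; python3 - <<'E'
from h import *
from bench import robot
tilt(); plan(440,-60.8,11,174.1)
p=robot.snapshot('side');cv2.imwrite('pics/s8.png',cv2.resize(p['color'][190:310,280:450,::-1],None,fx=4.5,fy=4.5)); W=cloud(p); np.savez('s8.npz',**p)
p=robot.snapshot('top');cv2.imwrite('pics/t8.png',cv2.resize(p['color'][180:330,270:420,::-1],None,fx=4,fy=4)); np.savez('t8.npz',**p)
E
```

```text
time: 19.0
ee_pos: [437.0, -59.0, 11.4]
tool_rot: [-0.156, -3.137, -0.001]
ft_force: [0.3, -0.3, -0.7]
grip_width: 0.462
tilt fix (tool deg) [ 0.04 -0.05  0.  ]
t 19.0 ee [437.  -59.   11.4] psi 174.29 tilt 0.06 j [-0.32  0.26 -0.63  0.68  0.   -0.22] f [ 0.3 -0.3 -0.7] g 0.462 dpsi -0.19 d [ 3.  -1.8 -0.4] rows 1
[0, 0, np.float64(0.2), -3, -1, 0]
```

View pics/s8.png

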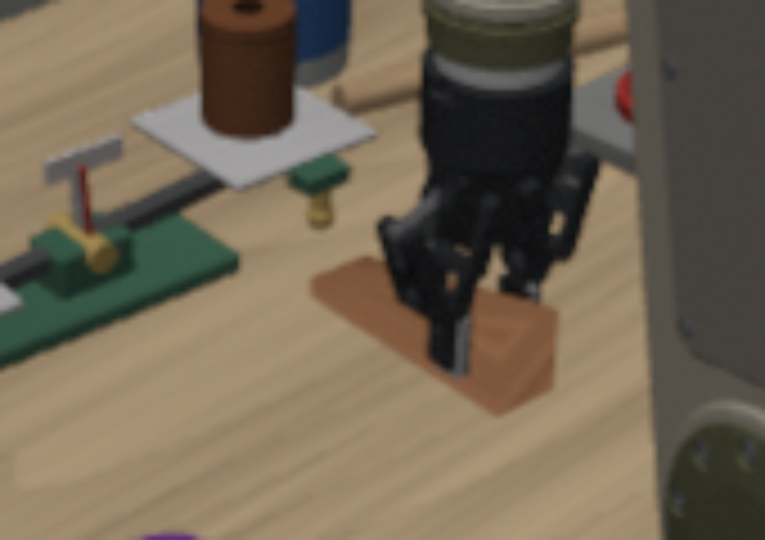

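View pics/t8.png

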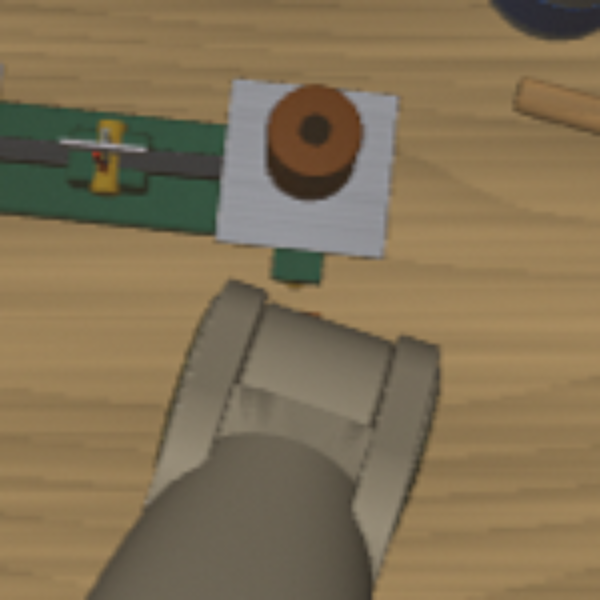

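```bash
python3 - <<'E'
from h import *
p=dict(np.load('t8.npz')); W=cloud(p); hsv=cv2.cvtColor(p['color'],cv2.COLOR_RGB2HSV)
g=np.zeros(W.shape[:2],bool); g[241:251,336:353]=True
m=g&(hsv[...,0]>50)&(hsv[...,0]<95)&(hsv[...,1]>80)&(W[...,2]>45); q=W[m]; print('lug top',m.sum(),q.mean(0),cv2.minAreaRect(q[:,:2].astype(np.float32)))
p=dict(np.load('s8.npz')); W=cloud(p); hsv=cv2.cvtColor(p['color'],cv2.COLOR_RGB2HSV)
g=np.zeros(W.shape[:2],bool); g[228:242,345:358]=True
m=g&(hsv[...,0]>12)&(hsv[...,0]<35)&(hsv[...,1]>90)&(W[...,2]>15)&(W[...,0]<585)&(W[...,0]>550); q=W[m]; print('foot side',m.sum(),np.c_[np.argwhere(m)[:,::-1],q.round(0)].astype(int).tolist())
# wedge top face from side cloud
cx=np.array([.9946,-.1028]);cy=np.array([.1028,.9946])
f=np.array([570.4,-74.3]); X=(W[...,:2]-f)@cx; Y=(W[...,:2]-f)@cy
m=(X>-175)&(X<0)&(abs(Y)<40)&(W[...,2]>4)&(W[...,2]<60)&(hsv[...,0]<14)&(hsv[...,1]>90)
print(m.sum(),X[m].min(),X[m].max(),Y[m].min(),Y[m].max())
for a,b in((-30,-20),(-40,-30),(-50,-40),(-60,-50),(-80,-60)):
  k=m&(X>=a)&(X<b); 
  if k.sum(): print(a,k.sum(),'Y',np.percentile(Y[k],[2,98]).round(1),'z',np.percentile(W[k][:,2],[2,50,98]).round(1))
E
```

```text
lug top 76 [571.32416685 -75.12290784  66.54734056] ((571.0875244140625, -74.84857177734375), (24.662784576416016, 16.02340316772461), 85.46456146240234)
foot side 40 [[352, 232, 559, -69, 58], [350, 233, 562, -65, 56], [351, 233, 563, -70, 53], [352, 233, 562, -72, 52], [349, 234, 571, -71, 47], [350, 234, 567, -70, 48], [351, 234, 566, -73, 47], [352, 234, 564, -75, 48], [349, 235, 566, -66, 48], [350, 235, 568, -72, 44], [351, 235, 564, -71, 46], [352, 235, 563, -73, 46], [348, 236, 573, -69, 41], [349, 236, 570, -70, 42], [350, 236, 564, -67, 45], [351, 236, 565, -72, 43], [352, 236, 564, -74, 42], [353, 236, 565, -79, 40], [348, 237, 570, -67, 40], [349, 237, 567, -67, 41], [350, 237, 569, -73, 38], [351, 237, 565, -72, 40], [352, 237, 563, -74, 40], [353, 237, 556, -70, 44], [348, 238, 574, -70, 34], [349, 238, 565, -65, 40], [350, 238, 564, -67, 39], [351, 238, 562, -69, 40], [352, 238, 561, -71, 39], [353, 238, 563, -77, 36], [348, 239, 570, -66, 34], [349, 239, 569, -69, 34], [350, 239, 565, -69, 35], [351, 239, 564, -70, 35], [352, 239, 560, -70, 37], [353, 239, 560, -74, 35], [349, 240, 567, -67, 32], [350, 240, 562, -65, 35], [351, 240, 563, -70, 33], [352, 240, 560, -71, 34]]
736 -172.55065654330133 -18.987874545132467 -30.06501243533984 39.426874471324496
-30 26 Y [-16.4  22.3] z [ 4.9 11.7 14.7]
-40 32 Y [-14.5  23. ] z [ 4.3 14.9 18.4]
-50 32 Y [-7.3 23.9] z [ 6.5 17.3 20.3]
-60 29 Y [-1.4 24.1] z [ 5.8 19.2 22.7]
-80 57 Y [ 5.8 25.2] z [ 5.2 19.3 27.3]
```

```bash
python3 -m inch '[0,0,0,-5,-1.5,0,0, 0,0,0,-10,0,0,0, 0,0,0,-12,0,0,0, 0,0,0,-10,0,0,0, 0,0,0,-5,0,0,0, 0,0,0,0,0,0,0, 0,0,0,0,0,0,0]'; python3 - <<'E'
from h import *
tilt(); plan(492,-66.4,11,174.1)
E
```

```text
time: 19.8
ee_pos: [483.7, -65.2, 11.5]
tool_rot: [0.156, 3.137, 0.001]
ft_force: [0.0, 0.6, -1.5]
grip_width: 0.461
tilt fix (tool deg) [ 0.05  0.03 -0.  ]
t 19.8 ee [483.7 -65.2  11.5] psi 174.32 tilt 0.06 j [-0.3   0.33 -0.52  0.72  0.   -0.2 ] f [ 0.   0.6 -1.5] g 0.461 dpsi -0.22 d [ 8.3 -1.2 -0.5] rows 1
[0, 0, np.float64(0.2), -8, 0, 1]
```

```bash
python3 -m inch '[0,0,0,-6,0,0,0, 0,0,0,-3,0,0,0, 0,0,0,0,0,0.5,0, 0,0,0,0,0,0,0.65, 0,0,0,0,0,0,0.65, 0,0,0,0,0,0,0.65,0,0,0,0,0,0,0.65]'; python3 - <<'E'
from h import *
from bench import robot
tilt(); plan(492,-66.4,11,174.1)
p=robot.snapshot('side');cv2.imwrite('pics/s9.png',cv2.resize(p['color'][190:310,280:450,::-1],None,fx=4.5,fy=4.5))
E
```

```text
time: 20.5
ee_pos: [492.5, -66.0, 11.3]
tool_rot: [0.156, 3.137, 0.001]
ft_force: [-0.8, 0.1, -0.5]
grip_width: 0.652
tilt fix (tool deg) [ 0.05  0.01 -0.  ]
t 20.5 ee [492.5 -66.   11.3] psi 174.31 tilt 0.05 j [-0.3   0.35 -0.5   0.73  0.   -0.2 ] f [-0.8  0.1 -0.5] g 0.652 dpsi -0.21 d [-0.5 -0.4 -0.3] rows 1
[0, 0, np.float64(0.2), 0, 0, 0]
```

View pics/s9.png

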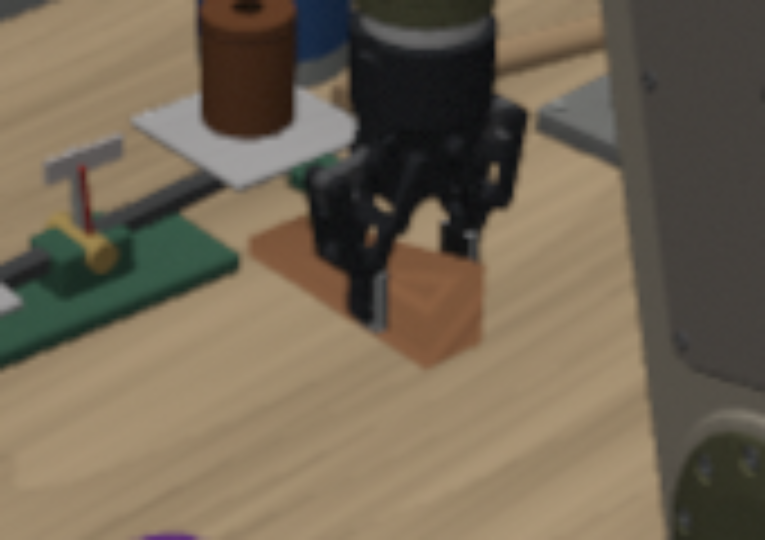

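```bash
python3 -m inch '[0,0,0,10,0,0,0.65, 0,0,0,20,0,0,0.65, 0,0,0,20,0,0,0.65, 0,0,0,8,0,0,0.65, 0,0,0,0,0,0,0.1, 0,0,0,0,0,0,0, 0,0,0,0,0,0,0, 0,0,0,0,0,0,0, 0,0,0,0,0,0,0,0,0,0,0,0,0,0]'; python3 - <<'E'
from h import *
from bench import robot
tilt(); plan(448,-61.6,11,174.1)
p=robot.snapshot('side');cv2.imwrite('pics/s10.png',cv2.resize(p['color'][190:310,280:450,::-1],None,fx=4.5,fy=4.5))
E
```

```text
time: 21.55
ee_pos: [434.0, -60.5, 11.6]
tool_rot: [0.156, 3.134, 0.0]
ft_force: [-0.3, -0.3, -0.0]
grip_width: 0.001
tilt fix (tool deg) [ 0.02  0.19 -0.  ]
t 21.55 ee [434.  -60.5  11.6] psi 174.31 tilt 0.19 j [-0.32  0.25 -0.64  0.68  0.   -0.22] f [-0.3 -0.3 -0. ] g 0.001 dpsi -0.21 d [14.  -1.1 -0.6] rows 1
[0, 0, np.float64(0.2), -14, 0, 1]
```

View pics/s10.png

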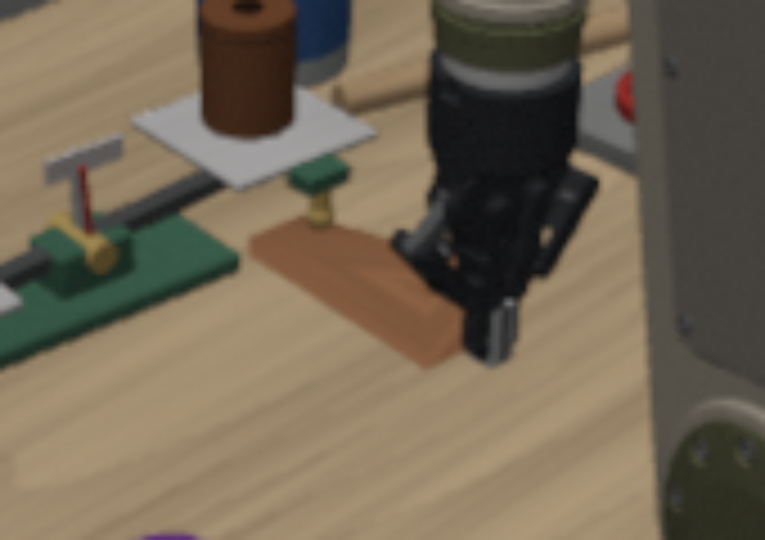

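```bash
python3 -m inch '[0,0,0,-6,-0.5,0,0, 0,0,0,-5,0,0,0, 0,0,0,-2,0,0,0, 0,0,0,-2,0,0,0, 0,0,0,-2,0,0,0]'; python3 -m inch '[0,0,0,-2,0,0,0, 0,0,0,-2,0,0,0]'; python3 -c "
from h import *
tilt();plan(460,-63,11,174.1)"
```

```text
time: 22.1
ee_pos: [452.0, -62.8, 11.4]
tool_rot: [0.156, 3.136, 0.0]
ft_force: [-0.9, -0.5, 1.2]
grip_width: -0.001
time: 22.3
ee_pos: [455.5, -63.0, 11.2]
tool_rot: [0.156, 3.137, 0.001]
ft_force: [-1.5, 0.2, 0.8]
grip_width: 0.002
tilt fix (tool deg) [ 0.03  0.02 -0.  ]
t 22.3 ee [455.5 -63.   11.2] psi 174.32 tilt 0.03 j [-0.31  0.29 -0.59  0.7   0.   -0.21] f [-1.5  0.2  0.8] g 0.002 dpsi -0.22 d [ 4.5  0.  -0.2] rows 1
[0, 0, np.float64(0.2), -4, 0, 0]
```

```bash
for i in 1; do python3 -m inch '[0,0,0,-1.5,0,0,0, 0,0,0,-1.5,0,0,0, 0,0,0,-1.5,0,0,0]'; python3 -m inch '[0,0,0,-1.5,0,0,0, 0,0,0,-1.5,0,0,0]';python3 -m inch '[0,0,0,-1.5,0,0,0, 0,0,0,-1.5,0,0,0]'; done; python3 - <<'E'
from h import *
from bench import robot
p=robot.snapshot('side');cv2.imwrite('pics/s11.png',cv2.resize(p['color'][200:290,310:430,::-1],None,fx=6,fy=6))
E
```

```text
time: 22.6
ee_pos: [460.1, -63.4, 11.2]
tool_rot: [-0.156, -3.138, -0.001]
ft_force: [-1.8, -0.1, 1.6]
grip_width: -0.005
time: 22.8
ee_pos: [463.3, -63.7, 11.2]
tool_rot: [0.156, 3.138, 0.001]
ft_force: [-1.0, 0.4, -0.1]
grip_width: 0.0
time: 23.0
ee_pos: [466.6, -64.0, 11.1]
tool_rot: [0.156, 3.138, 0.001]
ft_force: [-1.2, -0.2, 0.4]
grip_width: -0.001
```

View pics/s11.png

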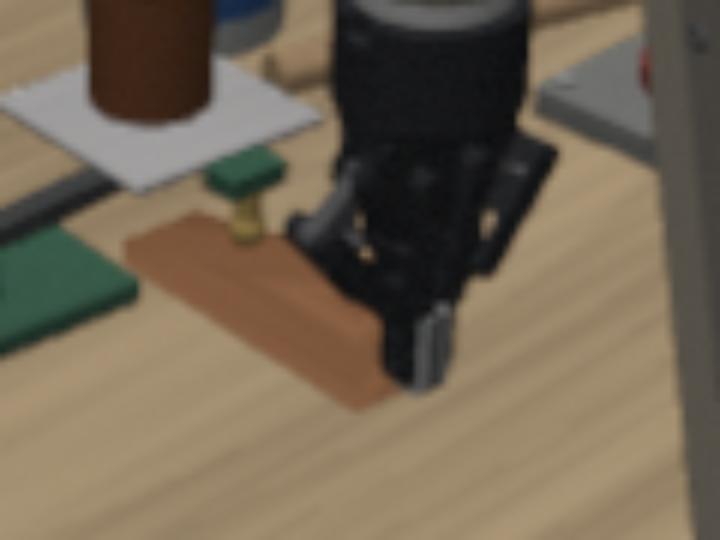

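```bash
python3 -m inch '[0,0,0,-1.2,0,0,0, 0,0,0,-1.2,0,0,0]'; python3 -m inch '[0,0,0,-1.2,0,0,0, 0,0,0,-1.2,0,0,0]'
```

```text
time: 23.25
ee_pos: [469.5, -64.3, 11.2]
tool_rot: [0.156, 3.137, 0.001]
ft_force: [-1.8, -0.3, 0.8]
grip_width: -0.003
time: 23.45
ee_pos: [472.0, -64.6, 11.1]
tool_rot: [0.156, 3.137, 0.001]
ft_force: [-1.7, 0.1, 0.4]
grip_width: -0.002
```

```bash
python3 -m inch '[0,0,0,-1.2,0,0,0, 0,0,0,-1.2,0,0,0]'; python3 -m inch '[0,0,0,-1.2,0,0,0]'
```

```text
time: 23.65
ee_pos: [474.1, -64.8, 11.1]
tool_rot: [-0.156, -3.137, -0.001]
ft_force: [-3.5, 1.2, 3.0]
grip_width: -0.0
time: 23.75
ee_pos: [474.3, -64.7, 10.9]
tool_rot: [-0.156, -3.135, -0.001]
ft_force: [-5.7, -0.5, 3.8]
grip_width: -0.001
```

```bash
python3 -m inch '[0,0,0,-0.5,0,0,0]'; python3 -m inch '[0,0,0,-0.4,0,0,0]'
```

```text
time: 23.85
ee_pos: [474.2, -64.7, 10.8]
tool_rot: [-0.156, -3.134, -0.001]
ft_force: [-3.1, -0.4, 2.7]
grip_width: -0.001
time: 23.95
ee_pos: [474.2, -64.6, 10.8]
tool_rot: [-0.156, -3.133, -0.001]
ft_force: [-3.7, -0.6, 1.8]
grip_width: -0.001
```

```bash
python3 -m inch '[0,0,0,-0.9,0,0,0]'; python3 -m inch '[0,0,0,-0.9,0,0,0]'
```

```text
time: 24.05
ee_pos: [474.2, -64.6, 10.7]
tool_rot: [-0.156, -3.132, -0.001]
ft_force: [-6.9, -0.5, 6.6]
grip_width: 0.0
time: 24.15
ee_pos: [474.2, -64.6, 10.7]
tool_rot: [-0.156, -3.13, -0.001]
ft_force: [-5.5, 0.1, 5.6]
grip_width: -0.002
```

```bash
python3 -m inch '[0,0,0,2,0,0,0, 0,0,0,6,0,0,0, 0,0,0,15,0,0,0, 0,0,0,15,0,-5,0, 0,0,0,10,0,-20,0, 0,0,0,0,0,-30,0, 0,0,0,0,0,-30,0.9, 0,0,0,0,0,0,1]'; python3 - <<'E'
from h import *
from bench import robot
tilt();plan(520,60,190,174.1)
p=robot.snapshot('side');cv2.imwrite('pics/s12.png',cv2.resize(p['color'][170:300,230:430,::-1],None,fx=4,fy=4))
p=robot.snapshot('top');np.savez('t12.npz',**p);W=cloud(p);hsv=cv2.cvtColor(p['color'],cv2.COLOR_RGB2HSV)
for c,z in(((655,158),51),((630,-80),69)):
  near=(abs(W[...,0]-c[0])<44)&(abs(W[...,1]-c[1])<44)
  m=near&(hsv[...,1]<60)&(W[...,2]<80)&(W[...,2]>40)
  if m.sum():print(c,m.sum(),np.median(W[m][:,2]))
  m=near&(W[...,2]>112)&(W[...,2]<145); 
  if m.sum(): print('head',m.sum(),np.median(W[m][:,2]),cv2.minEnclosingCircle(W[m][:,:2].astype(np.float32)))
E
```

```text
time: 24.95
ee_pos: [428.4, -60.2, 98.4]
tool_rot: [0.155, 3.135, 0.001]
ft_force: [0.6, -0.7, 0.6]
grip_width: 0.333
tilt fix (tool deg) [ 0.05  0.14 -0.  ]
t 24.95 ee [428.4 -60.2  98.4] psi 174.32 tilt 0.15 j [-0.33  0.13 -0.53  0.91  0.   -0.23] f [ 0.6 -0.7  0.6] g 0.333 dpsi -0.22 d [ 91.6 120.2  91.6] rows 4
[0, 0, np.float64(0.1), -20, 32, -23]
[0, 0, np.float64(0.1), -20, 32, -23]
[0, 0, np.float64(0.1), -20, 32, -23]
[0, 0, np.float64(0.1), -20, 32, -23]
(655, 158) 721 50.61933155717816
head 435 120.28587469659237 ((652.9929809570312, 158.8123016357422), 27.464221954345703)
(630, -80) 793 68.67589331151521
head 496 137.98369714084515 ((635.1179809570312, -81.39966583251953), 27.519954681396484)
```

View pics/s12.png

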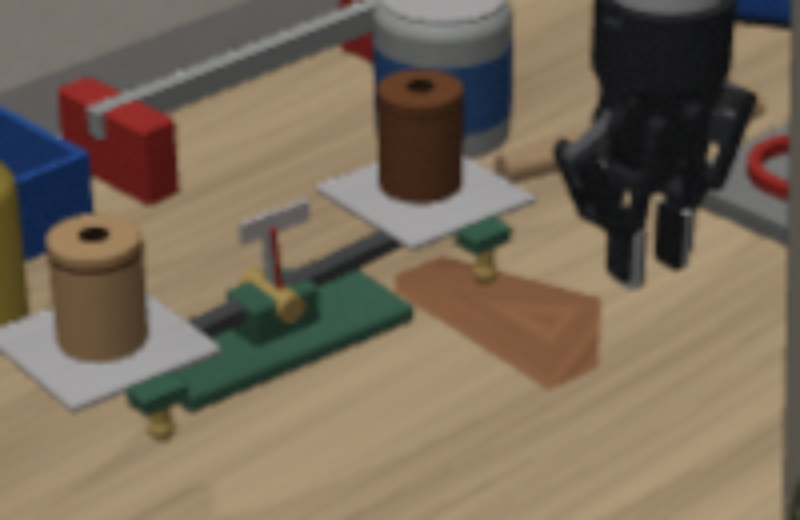

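```bash
python3 -m inch '[0,0,0,0,10,-35,1, 0,0,0,0,20,-35,1, 0,0,0,-20,35,-20,1, 0,0,0,-35,35,-5,1, 0,0,0,-40,35,0,1, 0,0,0,-40,35,0,1, 0,0,0,-35,25,0,1, 0,0,0,-15,15,0,1, 0,0,0,0,0,0,1, 0,0,0,0,0,0,1]'; python3 - <<'E'
from h import *
tilt();plan(653,158.8,130,174.1)
E
```

```text
time: 26.05
ee_pos: [628.0, 133.8, 176.6]
tool_rot: [-0.16, -3.121, -0.006]
ft_force: [-0.7, 0.1, -0.1]
grip_width: 0.996
tilt fix (tool deg) [ 0.17 -0.96  0.  ]
t 26.05 ee [628.  133.8 176.6] psi 174.15 tilt 0.98 j [0.08 0.48 0.15 1.27 0.01 0.18] f [-0.7  0.1 -0.1] g 0.996 dpsi -0.05 d [ 25.   25.  -46.6] rows 2
[0, 0, np.float64(0.0), -11, 14, 23]
[0, 0, np.float64(0.0), -11, 14, 23]
```

```bash
python3 -m inch '[0.2,-0.9,0,-11,13,8,1, 0,0,0,-11,13,8,1, 0,0,0,0,0,0,1, 0,0,0,0,0,0,1]'; python3 - <<'E'
from h import *
tilt();plan(653,158.8,130,174.1)
E
```

```text
time: 26.45
ee_pos: [650.7, 156.6, 157.2]
tool_rot: [-0.165, -3.134, 0.003]
ft_force: [-0.2, -0.3, 0.7]
grip_width: 1.004
tilt fix (tool deg) [-0.11 -0.16  0.  ]
t 26.45 ee [650.7 156.6 157.2] psi 173.96 tilt 0.2 j [ 0.12  0.53  0.19  1.24 -0.    0.22] f [-0.2 -0.3  0.7] g 1.004 dpsi 0.14 d [  2.3   2.2 -27.2] rows 1
[0, 0, np.float64(-0.1), -2, 2, 27]
```

```bash
python3 -m inch '[0,0,0,-3,2,20,1, 0,0,0,-3,-1,20,1, 0,0,0,-3,-1,15,1, 0,0,0,0,0,0,1, 0,0,0,0,0,0,1]'; python3 - <<'E'
from h import *
tilt();plan(653,158.8,81,174.1)
E
```

```text
time: 26.95
ee_pos: [658.3, 153.1, 103.9]
tool_rot: [0.17, 3.136, -0.003]
ft_force: [0.4, 0.2, 0.2]
grip_width: 1.003
tilt fix (tool deg) [-0.11  0.05  0.  ]
t 26.95 ee [658.3 153.1 103.9] psi 173.79 tilt 0.12 j [ 0.11  0.56  0.12  1.12 -0.    0.22] f [0.4 0.2 0.2] g 1.003 dpsi 0.31 d [ -5.3   5.7 -22.9] rows 1
[0, 0, np.float64(-0.3), 6, 5, 23]
```

```bash
python3 -m inch '[0,0,0,5,6,12,1, 0,0,0,0,0,8,1, 0,0,0,0,0,2,1, 0,0,0,0,0,0,1]'; python3 - <<'E'
from h import *
tilt();plan(653,158.8,81,174.1)
E
```

```text
time: 27.35
ee_pos: [654.1, 160.2, 83.1]
tool_rot: [0.17, 3.133, -0.002]
ft_force: [0.3, 0.4, -0.1]
grip_width: 0.997
tilt fix (tool deg) [-0.06  0.26  0.  ]
t 27.35 ee [654.1 160.2  83.1] psi 173.79 tilt 0.27 j [ 0.12  0.57  0.08  1.07 -0.    0.23] f [ 0.3  0.4 -0.1] g 0.997 dpsi 0.31 d [-1.1 -1.4 -2.1] rows 1
[0, 0, np.float64(-0.3), 1, -2, 2]
```

```bash
python3 -m inch '[0,0,0,1,-1,1,1, 0,0,0,0,0,0,0, 0,0,0,0,0,0,0, 0,0,0,0,0,0,0, 0,0,0,0,0,0,0, 0,0,0,0,0,-4,0, 0,0,0,0,0,-8,0, 0,0,0,0,0,-20,0, 0,0,0,0,0,-35,0, 0,0,0,0,0,-35,0]'; python3 - <<'E'
from h import *
from bench import robot
tilt();plan(525.5,-347.5,180,174.1)
p=robot.snapshot('side');cv2.imwrite('pics/s13.png',cv2.resize(p['color'][150:300,220:430,::-1],None,fx=3.7,fy=3.7))
E
```

```text
time: 28.35
ee_pos: [648.4, 158.8, 181.5]
tool_rot: [-0.17, -3.128, 0.006]
ft_force: [0.2, 0.2, -2.5]
grip_width: 0.617
tilt fix (tool deg) [-0.24 -0.49  0.  ]
t 28.35 ee [648.4 158.8 181.5] psi 173.77 tilt 0.55 j [ 0.12  0.52  0.24  1.3  -0.    0.23] f [ 0.2  0.2 -2.5] g 0.617 dpsi 0.33 d [-122.9 -506.3   -1.5] rows 12
[0, 0, np.float64(-0.0), 6, -43, 0]
[0, 0, np.float64(-0.0), 6, -43, 0]
[0, 0, np.float64(-0.0), 6, -43, 0]
[0, 0, np.float64(-0.0), 6, -43, 0]
[0, 0, np.float64(-0.0), 6, -43, 0]
[0, 0, np.float64(-0.0), 6, -43, 0]
[0, 0, np.float64(-0.0), 6, -43, 0]
[0, 0, np.float64(-0.0), 6, -43, 0]
[0, 0, np.float64(-0.0), 6, -43, 0]
[0, 0, np.float64(-0.0), 6, -43, 0]
[0, 0, np.float64(-0.0), 6, -43, 0]
[0, 0, np.float64(-0.0), 6, -43, 0]
```

View pics/s13.png

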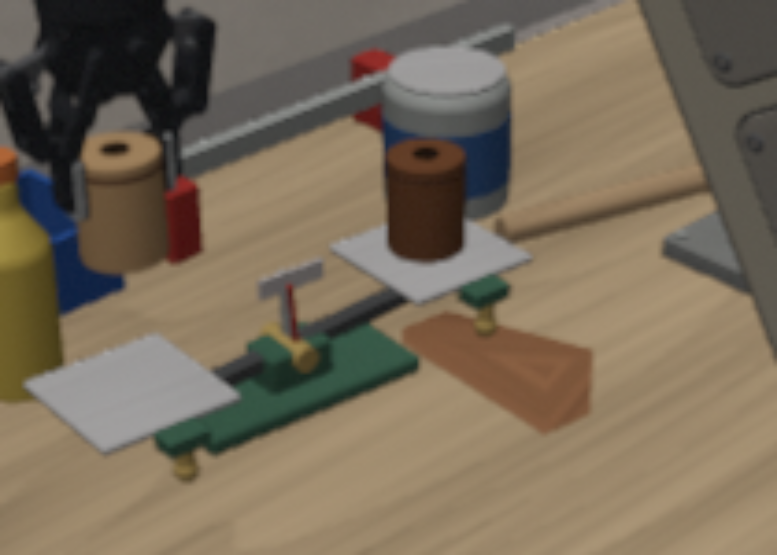

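```bash
python3 -m inch '[0,0,0,20,-10,-20,0, 0,0,0,35,-20,-20,0, 0,0,0,35,-35,-8,0, 0,0,0,20,-42,0,0, 0,0,0,5,-45,0,0, 0,0,0,-3,-45,0,0, 0,0,0,-4,-45,0,0, 0,0,0,-4,-45,0,0, 0,0,0,-4,-45,0,0, 0,0,0,-4,-45,0,0]'; python3 - <<'E'
from h import *
tilt();plan(525.5,-347.5,150,174.1)
E
```

```text
time: 29.4
ee_pos: [513.4, -210.8, 248.4]
tool_rot: [0.15, 3.119, -0.003]
ft_force: [0.9, 0.8, -1.7]
grip_width: 0.62
tilt fix (tool deg) [-0.07  1.08  0.  ]
t 29.4 ee [ 513.4 -210.8  248.4] psi 174.49 tilt 1.08 j [-0.54  0.25  0.01  1.31  0.01 -0.44] f [ 0.9  0.8 -1.7] g 0.62 dpsi -0.39 d [  12.1 -136.7  -98.4] rows 4
[0, 0, np.float64(0.1), -6, -34, 25]
[0, 0, np.float64(0.1), -6, -34, 25]
[0, 0, np.float64(0.1), -6, -34, 25]
[0, 0, np.float64(0.1), -6, -34, 25]
```

```bash
python3 -m inch '[0,0.5,0,-7,-32,15,0, 0,0.5,0,-7,-34,20,0, 0,0,0,-7,-32,20,0, 0,0,0,-5,-20,20,0, 0,0,0,0,-5,5,0, 0,0,0,0,0,0,0, 0,0,0,0,0,0,0]'; python3 - <<'E'
from h import *
from bench import robot
tilt();plan(525.5,-347.5,80,174.1)
p=robot.snapshot('top'); W=cloud(p)
m=(abs(W[...,0]-525)<60)&(abs(W[...,1]+347)<60)&(W[...,2]>24)&(W[...,2]<36); print(m.sum(),cv2.minEnclosingCircle(W[m][:,:2].astype(np.float32)) if m.sum() else 0)
s=robot.sense();p=robot.snapshot('wrist');T=wristT(s,p);W=cloud(p,T);cv2.imwrite('pics/w14.png',p['color'][:,:,::-1])
hsv=cv2.cvtColor(p['color'],cv2.COLOR_RGB2HSV)
m=((hsv[...,0]<8)|(hsv[...,0]>172))&(hsv[...,1]>120)&(W[...,2]>20)&(W[...,2]<40); q=W[m]; print(m.sum(),np.median(q[:,2]),cv2.minEnclosingCircle(q[:,:2].astype(np.float32)))
E
```

```text
time: 30.1
ee_pos: [527.4, -348.8, 170.7]
tool_rot: [0.165, 3.13, -0.009]
ft_force: [-0.1, 0.4, -1.6]
grip_width: 0.62
tilt fix (tool deg) [-0.3   0.41  0.  ]
t 30.1 ee [ 527.4 -348.8  170.7] psi 173.96 tilt 0.51 j [-0.71  0.44  0.08  1.2  -0.   -0.61] f [-0.1  0.4 -1.6] g 0.62 dpsi 0.14 d [ -1.9   1.3 -90.7] rows 3
[0, 0, np.float64(-0.0), 1, 0, 30]
[0, 0, np.float64(-0.0), 1, 0, 30]
[0, 0, np.float64(-0.0), 1, 0, 30]
141 ((521.2982788085938, -303.4017333984375), 54.51417922973633)
2311 29.21349022886841 ((525.5952758789062, -349.4969177246094), 42.56488037109375)
```

View pics/w14.png

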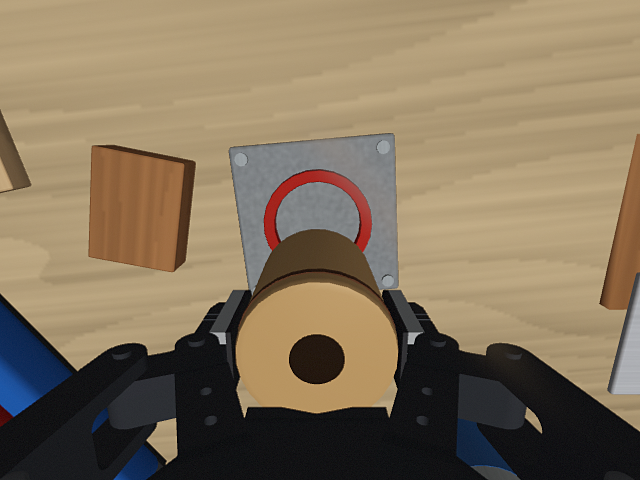

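```bash
python3 -m inch '[-0.3,0.4,0,2,0,25,0, 0,0,0,2,0,25,0, 0,0,0,2,0,20,0, 0,0,0,0,0,6,0, 0,0,0,0,0,0,0, 0,0,0,0,0,0,0]'; python3 - <<'E'
from h import *
from bench import robot
tilt();plan(525.5,-348.2,60,174.1)
s=robot.sense();p=robot.snapshot('wrist');T=wristT(s,p);W=cloud(p,T)
z=s['ee_pos'][2]; e=s['ee_pos']
m=(abs(W[...,0]-e[0])<40)&(abs(W[...,1]-e[1])<29)&(abs(W[...,2]-z-39)<7); q=W[m]; hsv=cv2.cvtColor(p['color'],cv2.COLOR_RGB2HSV)
m&=(hsv[...,1]>60); q=W[m]
print(m.sum(),np.median(q[:,2])-z,np.array(cv2.minEnclosingCircle(q[:,:2].astype(np.float32))[0])-e[:2],cv2.minEnclosingCircle(q[:,:2].astype(np.float32))[1])
E
```

```text
time: 30.8
ee_pos: [527.2, -344.8, 103.0]
tool_rot: [0.151, 3.126, -0.013]
ft_force: [0.1, -0.2, -0.6]
grip_width: 0.615
tilt fix (tool deg) [-0.43  0.73  0.  ]
t 30.8 ee [ 527.2 -344.8  103. ] psi 174.47 tilt 0.85 j [-0.71  0.47 -0.04  1.04  0.   -0.61] f [ 0.1 -0.2 -0.6] g 0.615 dpsi -0.37 d [ -1.7  -3.4 -43. ] rows 1
[0, 0, np.float64(0.4), 1, -4, 43]
18418 37.28463071270765 [-1.49422498 -1.65231228] 30.44004249572754
```

```bash
python3 -m inch '[-0.4,0.7,0.3,1,-3,15,0, 0,0,0,0,0,12,0, 0,0,0,0,0,0,0, 0,0,0,0,0,0,0]'; python3 - <<'E'
from h import *
tilt();plan(526,-347.5,50,174.1)
E
```

```text
time: 31.25
ee_pos: [527.8, -349.5, 76.3]
tool_rot: [0.16, 3.134, -0.005]
ft_force: [0.8, -0.6, -1.6]
grip_width: 0.618
tilt fix (tool deg) [-0.16  0.2   0.  ]
t 31.25 ee [ 527.8 -349.5   76.3] psi 174.15 tilt 0.26 j [-0.71  0.5  -0.06  1.01 -0.   -0.61] f [ 0.8 -0.6 -1.6] g 0.618 dpsi -0.05 d [ -1.8   2.  -26.3] rows 1
[0, 0, np.float64(0.0), 2, 2, 26]
```

```bash
python3 -m inch '[-0.2,0.2,0,2,2,10,0, 0,0,0,0,0,5,0, 0,0,0,0,0,2,0, 0,0,0,0,0,0,0,0,0,0,0,0,0,0]'; python3 - <<'E'
from h import *
from bench import robot
tilt();plan(526,-347.5,50,174.1)
p=robot.snapshot('side');cv2.imwrite('pics/s15.png',cv2.resize(p['color'][140:260,370:520,::-1],None,fx=5,fy=5))
s=robot.sense();p=robot.snapshot('wrist');cv2.imwrite('pics/w15.png',p['color'][:,:,::-1])
E
```

```text
time: 31.75
ee_pos: [525.5, -347.0, 57.4]
tool_rot: [-0.161, -3.136, -0.003]
ft_force: [-0.8, 0.1, -1.3]
grip_width: 0.619
tilt fix (tool deg) [ 0.09 -0.06  0.  ]
t 31.75 ee [ 525.5 -347.    57.4] psi 174.13 tilt 0.11 j [-0.71  0.52 -0.08  0.97  0.   -0.61] f [-0.8  0.1 -1.3] g 0.619 dpsi -0.03 d [ 0.5 -0.5 -7.4] rows 1
[0, 0, np.float64(0.0), -1, 0, 7]
```

View pics/w15.png

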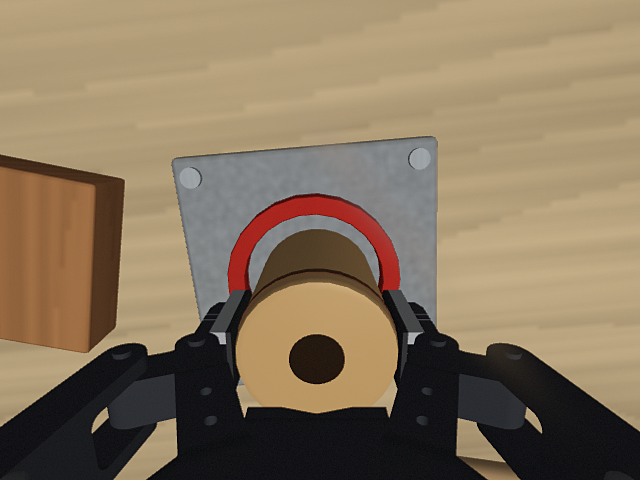

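View pics/s15.png

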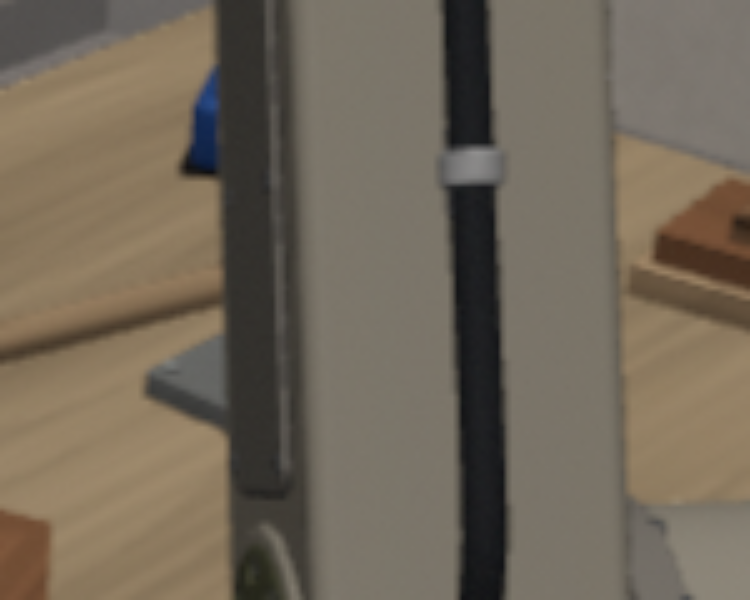

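```bash
python3 -m inch '[0,0,0,0,0,3,0, 0,0,0,0,0,2,0, 0,0,0,0,0,0,0]'; python3 -m inch '[0,0,0,0,0,1,0, 0,0,0,0,0,0,0]'; python3 -m inch '[0,0,0,0,0,1,0, 0,0,0,0,0,0,0]'
```

```text
time: 32.15
ee_pos: [526.0, -347.5, 52.9]
tool_rot: [0.161, 3.137, 0.001]
ft_force: [-1.2, -0.3, -1.5]
grip_width: 0.615
time: 32.35
ee_pos: [526.1, -347.5, 51.9]
tool_rot: [0.161, 3.137, 0.001]
ft_force: [-0.3, -0.6, -1.8]
grip_width: 0.62
time: 32.55
ee_pos: [526.1, -347.5, 50.9]
tool_rot: [0.161, 3.137, 0.001]
ft_force: [0.3, 0.6, -2.6]
grip_width: 0.619
```

```bash
python3 -m inch '[0,0,0,0,0,1,0, 0,0,0,0,0,0,0]'; python3 -m inch '[0,0,0,0,0,1,0]'; python3 -m inch '[0,0,0,0,0,0.7,0]'
```

```text
time: 32.75
ee_pos: [526.3, -347.7, 50.2]
tool_rot: [0.161, 3.137, 0.0]
ft_force: [0.9, -0.5, -1.3]
grip_width: 0.617
time: 32.85
ee_pos: [526.3, -347.7, 50.1]
tool_rot: [0.161, 3.136, -0.001]
ft_force: [-4.2, 2.6, 9.5]
grip_width: 0.616
time: 32.95
ee_pos: [526.3, -347.7, 50.1]
tool_rot: [0.161, 3.136, -0.001]
ft_force: [-2.7, 1.4, 3.3]
grip_width: 0.62
```

```bash
python3 -m inch '[0,0,0,0,0,0,0.8, 0,0,0,0,0,0,0.95, 0,0,0,0,0,0,1, 0,0,0,0,0,0,1, 0,0,0,0,0,-20,1, 0,0,0,0,0,-40,1, 0,0,0,0,0,-45,1, 0,0,0,0,0,-45,1, 0,0,0,40,0,-20,1, 0,0,0,40,0,0,1, 0,0,0,40,0,0,1, 0,0,0,0,0,0,1]'; python3 - <<'E'
from h import *
from bench import robot
tilt();plan(526,-347.5,200,174.1)
s=robot.sense();p=robot.snapshot('wrist');T=wristT(s,p);W=cloud(p,T);cv2.imwrite('pics/w16.png',p['color'][:,:,::-1])
m=(abs(W[...,0]-526)<45)&(abs(W[...,1]+347)<45)
for lo,hi in((83,95),(26,34)):
  k=m&(W[...,2]>lo)&(W[...,2]<hi); 
  if k.sum(): print('wrist',lo,k.sum(),np.median(W[k][:,2]),cv2.minEnclosingCircle(W[k][:,:2].astype(np.float32)))
p=robot.snapshot('top');cv2.imwrite('pics/t16.png',p['color'][:,:,::-1]);W=cloud(p)
m=(abs(W[...,0]-526)<45)&(abs(W[...,1]+347)<45)
for lo,hi in((83,95),(26,34)):
  k=m&(W[...,2]>lo)&(W[...,2]<hi); 
  if k.sum(): print('top',lo,k.sum(),np.median(W[k][:,2]),cv2.minEnclosingCircle(W[k][:,:2].astype(np.float32)))
hsv=cv2.cvtColor(p['color'],cv2.COLOR_RGB2HSV)
m=(abs(W[...,0]-630)<44)&(abs(W[...,1]+80)<44)
for k in (m&(hsv[...,1]<60)&(W[...,2]>40)&(W[...,2]<80), m&(W[...,2]>112)&(W[...,2]<145)):
  if k.sum(): print('panr',k.sum(),np.median(W[k][:,2]),cv2.minEnclosingCircle(W[k][:,:2].astype(np.float32)))
p=robot.snapshot('side');cv2.imwrite('pics/s16.png',p['color'][:,:,::-1])
E
```

```text
time: 34.15
ee_pos: [404.7, -335.8, 224.8]
tool_rot: [0.157, 3.136, -0.003]
ft_force: [-0.1, 0.4, 0.3]
grip_width: 0.998
tilt fix (tool deg) [-0.11  0.08  0.  ]
t 34.15 ee [ 404.7 -335.8  224.8] psi 174.27 tilt 0.14 j [-0.84  0.22 -0.1   1.25 -0.   -0.74] f [-0.1  0.4  0.3] g 0.998 dpsi -0.17 d [121.3 -11.7 -24.8] rows 3
[0, 0, np.float64(0.1), -41, 0, 8]
[0, 0, np.float64(0.1), -41, 0, 8]
[0, 0, np.float64(0.1), -41, 0, 8]
wrist 83 2690 87.45563991582759 ((525.933349609375, -348.6904296875), 27.183879852294922)
wrist 26 1586 29.3307448092595 ((525.3749389648438, -349.2950439453125), 42.94297790527344)
top 83 420 87.79265800633925 ((526.6183471679688, -346.3655090332031), 27.117942810058594)
top 26 275 29.585300306974432 ((525.6163330078125, -347.43548583984375), 42.75249099731445)
panr 794 68.73900463422103 ((630.4098510742188, -79.54562377929688), 60.50111770629883)
panr 492 138.14704838068496 ((634.9798583984375, -81.65003967285156), 27.435897827148438)
```

View pics/w16.png

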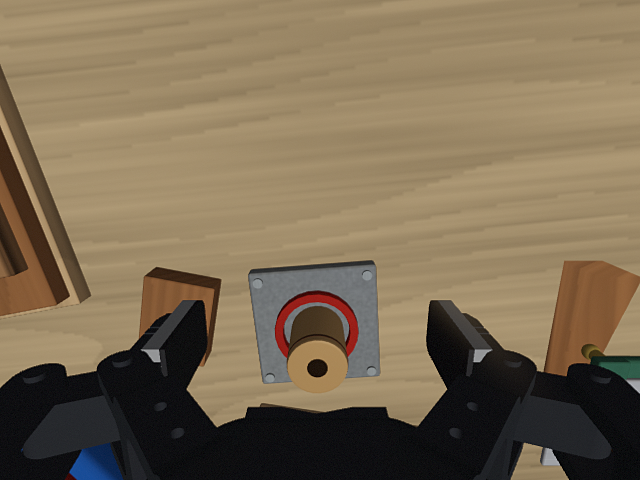

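View pics/s16.png

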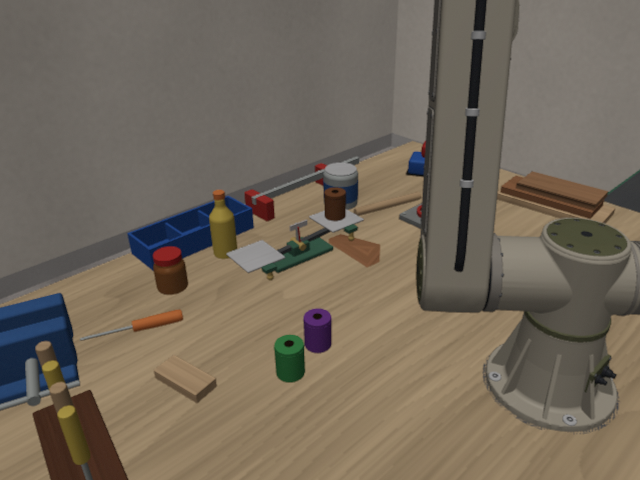

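View pics/t16.png

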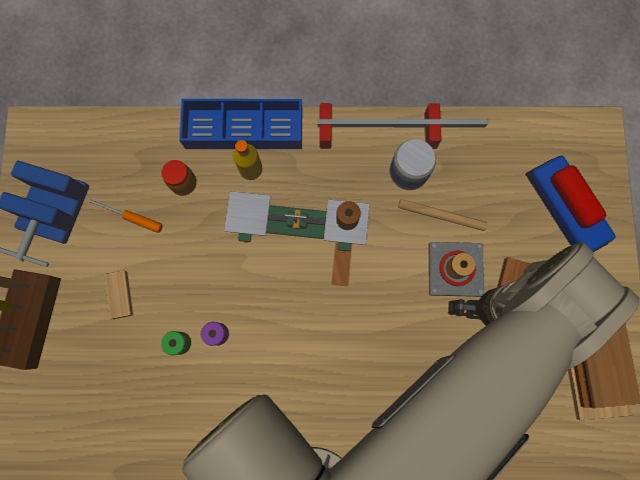

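```bash
python3 -m inch '[0,0,0,0,0,0,1,0,0,0,0,0,0,1]'; python3 -c "
from bench import robot
print(robot.job_done())"
```

```text
time: 34.5
ee_pos: [410.9, -338.0, 224.1]
tool_rot: [0.152, 3.133, -0.005]
ft_force: [-0.5, 0.2, 0.3]
grip_width: 1.001
the job is handed in; nothing more can be done
None
```

The job is handed in at 34.5 s on the robot's clock; no verdict was reported. I stood the brown head on the right pan and the pale head on the left. The pale one sank, so it is the heavier.

I pushed the wedge under the right pan's screw foot until the wrist force peaked at about 7 N. The contact force itself isn't measured, so I can't confirm directly that it stayed under 10 N. I then moved the pale head to the jig ring.

Last checks from the cameras:
- **Pale head:** it is within about 1.5 mm of the ring's centre. Its top is at 87.5 to 87.8 mm against an expected 88 mm.
- **Right pan:** it stands at 68.7 mm with the left pan empty, so the wedge is holding it up. The brown head on it is about 5 mm from the pan's centre.
- **Bench and gripper:** the other things look unmoved by eye in the pictures; I did not measure them again. The gripper is open and clear.
- **Disagreement:** the top and wrist cameras differ by about 2 mm in y, which is within the calibration.

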